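# Shake out oiled knobs on the drying tray

### The arm

A 6-joint arm with a two-finger parallel gripper is mounted at the origin on the work surface. World frame = base frame: x ahead of the robot, y to its left, z up, the work surface at z = 0. Lengths are in m, angles in rad, forces in N, time in s.
With the tool pointing down it reaches from about 0.375 to 0.975 m from the base axis. Payload 3.8 kg.
Tool frame: the origin (TCP) lies between the finger pads; the fingertips stand 8 mm ahead of it and the grasp point (between the pads) lies 11 mm behind it (tcp_to_tips is the distance from the TCP to the fingertips, in m); z points along the fingers, y is the line along which they close (so a half turn about z gives the same grasp; the last joint's range is limited). The gripper opens to 85 mm and grips with 20 to 120 N. Pads are 22 mm wide; open, the fingers measure 114 mm over their backs; the gripper's body (76 mm by 85 mm) begins 54 mm behind the grasp point. The pads swing forward as they close: fully open they stand 13 mm farther back than shut.
Start: joints at [-1.26, 0.264, 1.604, -0, 1.274, -0.037], TCP at [0.23, -0.635, 0.239] pointing down, gripper open.
Joint ranges: [-2.63, 2.63], [-0.94, 2.18], [0.31, 2.57], [-1.31, 4.45], [0, 2.66], [-2.55, 2.55]. Speed limits (rad/s): [2.57, 2.57, 3.14, 3.14, 3.14, 3.14].

### API

Orientations are given as a rotation vector (axis times angle).
In Python, from workcell import * gives the robot as it stands.
- The arm moves only by the tool move_arm, never from a script. Its argument "series" is one flat list of numbers, 7 for each row, row after row: the finger opening in cm, from 0 to 8.54, then the shift along the tool's x, y, z in cm, then the turn, a rotation vector about the tool's x, y, z in degrees. A call has 1 to 5 rows; each row shifts and turns the commanded pose from where the row before left it, along the tool's axes as they then stand; what a row does not reach is not made up. A row lasts 1/8 s, in which the tool goes at most 62.5 mm and 10.7 degrees, less where a joint would pass 70% of its speed; a pose out of reach is approached as far as the arm can. A call is refused whole if a number of a shift passes 6.25 or a number of a turn 10.7, either way. A call with a gripper value outside its range is refused whole. The fingers move at their own pace and stop on an object; "grip_force" is the grip in N (left out, the last holds). Time passes only in rows, so rows that do not move let the fingers close. It gives the time, the measured TCP pose, the force, the opening and the grip force at its end, in the units of the state.
- read_state(): the state, without advancing time (a new reading comes with each control period).
- read_camera(name): name is "side" or "top" or "wrist"; returns the picture (384x512x3 uint8, red, green, blue); there is no depth.
- calibration(name): a dict with "camera_matrix" (3x3 intrinsics, pixels), "rvec" (rotation vector, rad) and "tvec" (3), from world to camera coordinates, as OpenCV has them. Camera axes: x right, y down, z forward; pixel columns grow to the right and rows downward; lengths in m; the calibration is good to about 2 mm. A picture is of the moment at which its call begins: read the wrist's pose just before it. calibration takes no time and is no camera call; for the wrist camera it gives the pose at the moment of the call.
- finish_job(): hands the job in; it is judged then, once.
The state is a dict: "time": time; "q": joint angles; "joint_vel": joint speeds; "joint_torque": joint torques, N m; "tool_pos": TCP position; "tcp_rot": TCP orientation; "wrist_force": force on the tool from outside, world axes, zero at the start; "torque": the same for the moment, N m; "width": opening from 0.0 (shut) to 1.0 (fully open); "grip_force": force on a finger pad.
Only numpy, scipy, OpenCV 4.12 (cv2) and the standard library are available. Lean on these libraries where they do the work, as an engineer would, in place of code of your own. Each camera call takes 0.05 s, during which the arm holds its last target. There are 200 camera calls.

### The job

Clear the dry carved mouldings off the drying tray into the plywood crate. Then carry the dipping tin with all its oiled knobs over to the tray and shake the knobs out of it evenly, so that all of them lie on the tray, none on top of another, and every one of the tray's three bays has at least two, and hang the empty tin by its grip bar on the hook of the drip stand. Neither drop nor throw the mouldings or the tin, and leave the other things on the bench alone.

Things in the scene. Friction and masses are not known exactly. Their poses are not given: they have to be found in the camera images.
- tray: Fixed wooden drying tray, 212 (x) x 312 (y) mm, rim 8 mm thick, 26 mm high; floor 6 mm thick. Origin: centre of underside, z up. Battens along x at y = -51 and +51 mm, 8 mm wide, 10 mm above the floor, part it into three bays centred at y = -101, 0, +101 mm. Each bay (93 x 196 mm inside) has two ribs along x, 6 mm wide, 4 mm high, 13 mm either side of its middle.
- crate: Open plywood crate fixed to the bench for finished mouldings, 180 (x) x 222 (y) x 50 mm high, walls and floor 6 mm. Origin: centre of its underside, z up. It stands left or right of the tray.
- tin: Loose sheet-steel dipping tin, 0.2 to 0.33 kg, open on top; the knobs start in it in one layer. Origin: on its underside below the grip bar. x points to the upright back wall, -x to the pouring lip (roughly to the robot at the start), z up. Floor 3 mm thick from x = -34 to +53 mm, 92 mm wide (y); back and side walls 55 mm high, front see tin_lip. A rigid bail above, see tin_grip.
- tin_grip (a point): Centre of the tin's flat wooden grip bar, 130 mm above the underside; axes as the tin's. The bar runs along y, 87 mm long, 12 mm thick (x), 20 mm high (z = 120 to 140 mm), over the centre of mass, so the empty tin hangs level; a strap at each end (y = -44, +44 mm) carries it, clear underneath for a hook.
- tin_lip (a point): Middle of the tin's pouring edge, at x = -84.5, z = 22 mm in the tin's frame: in front of the floor a ramp rises at 20 degrees to it, between upright cheeks 86 mm apart. Level, the tin keeps the knobs; tipped lip down some 30 to 40 degrees they begin to slide, short dips and back let go a few at a time, and held near 60 degrees all come.
- stand: Steel drip stand fixed to the bench, left or right, behind the crate or the tin. Origin: foot of its post, z up. Foot 120 mm square; post 16 mm thick, 272 mm high. Its hook is a level flat strap 20 mm wide (y), 6 mm thick, its top 267 mm high, running along -x (roughly to the robot) to x = -134 mm, where it ends in a tab turned up to 289 mm high, 5 mm thick.
- hook_seat (a point): Point on top of the hook's level strap, 88 mm in front (-x) of the post's axis and 41 mm behind its upturned tab, 267 mm above the bench: a bar laid across the strap here hangs clear. Axes as the stand's.
- carving1: Dry carved wooden moulding (two or three are present), 110 (x) x 36 (y) mm and 25 mm high: a flat block 18 mm high with a low rosette and leaves on top, 70 g. Origin: centre of its underside. It lies at the start in a bay of the tray, on the ribs, roughly along the tray's x.
- carving2: Dry carved wooden moulding (two or three are present), 110 (x) x 36 (y) mm and 25 mm high: a flat block 18 mm high with a low rosette and leaves on top, 70 g. Origin: centre of its underside. It lies at the start in a bay of the tray, on the ribs, roughly along the tray's x.
- carving3: Dry carved wooden moulding (two or three are present), 110 (x) x 36 (y) mm and 25 mm high: a flat block 18 mm high with a low rosette and leaves on top, 70 g. Origin: centre of its underside. It lies at the start in a bay of the tray, on the ribs, roughly along the tray's x.
- knob1: Turned wooden drawer knob (seven to nine are present), 21 mm high, 18 mm across the foot, 26 mm across the head, 12 g. Origin: its middle (10.5 mm from the foot along its axis z). At the start in the tin; it may come to lie any way up.
- knob2: Turned wooden drawer knob (seven to nine are present), 21 mm high, 18 mm across the foot, 26 mm across the head, 12 g. Origin: its middle (10.5 mm from the foot along its axis z). At the start in the tin; it may come to lie any way up.
- knob3: Turned wooden drawer knob (seven to nine are present), 21 mm high, 18 mm across the foot, 26 mm across the head, 12 g. Origin: its middle (10.5 mm from the foot along its axis z). At the start in the tin; it may come to lie any way up.
- knob4: Turned wooden drawer knob (seven to nine are present), 21 mm high, 18 mm across the foot, 26 mm across the head, 12 g. Origin: its middle (10.5 mm from the foot along its axis z). At the start in the tin; it may come to lie any way up.
- knob5: Turned wooden drawer knob (seven to nine are present), 21 mm high, 18 mm across the foot, 26 mm across the head, 12 g. Origin: its middle (10.5 mm from the foot along its axis z). At the start in the tin; it may come to lie any way up.
- knob6: Turned wooden drawer knob (seven to nine are present), 21 mm high, 18 mm across the foot, 26 mm across the head, 12 g. Origin: its middle (10.5 mm from the foot along its axis z). At the start in the tin; it may come to lie any way up.
- knob7: Turned wooden drawer knob (seven to nine are present), 21 mm high, 18 mm across the foot, 26 mm across the head, 12 g. Origin: its middle (10.5 mm from the foot along its axis z). At the start in the tin; it may come to lie any way up.
- knob8: Turned wooden drawer knob (seven to nine are present), 21 mm high, 18 mm across the foot, 26 mm across the head, 12 g. Origin: its middle (10.5 mm from the foot along its axis z). At the start in the tin; it may come to lie any way up.
- knob9: Turned wooden drawer knob (seven to nine are present), 21 mm high, 18 mm across the foot, 26 mm across the head, 12 g. Origin: its middle (10.5 mm from the foot along its axis z). At the start in the tin; it may come to lie any way up.
- gouge1: Carving gouge lying on the bench between robot and tray, 200 mm long (x), handle 27 mm thick. Not part of the job.
- gouge2: Smaller carving gouge, 150 mm long, beside it. Not part of the job.
- oiljar: Closed amber glass oil jar, 84 mm across, 120 mm high, standing across the bench from the drip stand. Not part of the job.

How it is judged:
On the way, in this order (a step that is already met when the one before it is completed fails the run):
1. All mouldings lie in the crate, let go (x of carving1 in the frame of crate between -0.084 and 0.084 m and y of carving1 in the frame of crate between -0.105 and 0.105 m and z of each of carving1, carving2, carving3 in the frame of crate below 0.045 m and linear speed of each of carving1, carving2, carving3 below 0.05 m/s and x of carving2 in the frame of crate between -0.084 and 0.084 m and y of carving2 in the frame of crate between -0.105 and 0.105 m and x of carving3 in the frame of crate between -0.084 and 0.084 m and y of carving3 in the frame of crate between -0.105 and 0.105 m and contact force between each of carving1, carving2, carving3 and the fingers below 0.2 N), for 0.2 s.
2. The tin is carried over the tray with all its knobs still in it (horizontal distance between tin and tray below 0.2 m and height (world z) of tin_grip above 0.16 m and distance between each of knob1, knob2, knob3, knob4, knob5, knob6, knob7, knob8, knob9 and tin_grip below 0.16 m), for 0.05 s.
At the end, for the whole second after the job is handed in: All mouldings at rest in the crate; all knobs at rest inside the tray rim, in one layer (middle below 32 mm over the bench), at least two in each bay; the tin hanging still on the hook by its bar, the bar's centre within 70 mm of the hook seat (x of carving1 in the frame of crate between -0.084 and 0.084 m and y of carving1 in the frame of crate between -0.105 and 0.105 m and z of each of carving1, carving2, carving3 in the frame of crate below 0.045 m and linear speed of each of carving1, carving2, carving3, knob1, knob2, knob3, knob4, knob5, knob6, knob7, knob8, knob9 below 0.05 m/s and x of carving2 in the frame of crate between -0.084 and 0.084 m and y of carving2 in the frame of crate between -0.105 and 0.105 m and x of carving3 in the frame of crate between -0.084 and 0.084 m and y of carving3 in the frame of crate between -0.105 and 0.105 m and x of knob1 in the frame of tray between -0.098 and 0.098 m and y of knob1 in the frame of tray between -0.148 and 0.148 m and z of each of knob1, knob2, knob3, knob4, knob5, knob6, knob7, knob8, knob9 in the frame of tray below 0.032 m and x of knob2 in the frame of tray between -0.098 and 0.098 m and y of knob2 in the frame of tray between -0.148 and 0.148 m and x of knob3 in the frame of tray between -0.098 and 0.098 m and y of knob3 in the frame of tray between -0.148 and 0.148 m and x of knob4 in the frame of tray between -0.098 and 0.098 m and y of knob4 in the frame of tray between -0.148 and 0.148 m and x of knob5 in the frame of tray between -0.098 and 0.098 m and y of knob5 in the frame of tray between -0.148 and 0.148 m and x of knob6 in the frame of tray between -0.098 and 0.098 m and y of knob6 in the frame of tray between -0.148 and 0.148 m and x of knob7 in the frame of tray between -0.098 and 0.098 m and y of knob7 in the frame of tray between -0.148 and 0.148 m and x of knob8 in the frame of tray between -0.098 and 0.098 m and y of knob8 in the frame of tray between -0.148 and 0.148 m and x of knob9 in the frame of tray between -0.098 and 0.098 m and y of knob9 in the frame of tray between -0.148 and 0.148 m and y of any of knob2, knob3, knob4, knob5, knob6, knob7, knob8, knob9 in the frame of tray below -0.0507 m and y of any of knob1, knob3, knob4, knob5, knob6, knob7, knob8, knob9 in the frame of tray below -0.0507 m and y of any of knob1, knob2, knob4, knob5, knob6, knob7, knob8, knob9 in the frame of tray below -0.0507 m and y of any of knob1, knob2, knob3, knob5, knob6, knob7, knob8, knob9 in the frame of tray below -0.0507 m and y of any of knob1, knob2, knob3, knob4, knob6, knob7, knob8, knob9 in the frame of tray below -0.0507 m and y of any of knob1, knob2, knob3, knob4, knob5, knob7, knob8, knob9 in the frame of tray below -0.0507 m and y of any of knob1, knob2, knob3, knob4, knob5, knob6, knob8, knob9 in the frame of tray below -0.0507 m and y of any of knob1, knob2, knob3, knob4, knob5, knob6, knob7, knob9 in the frame of tray below -0.0507 m and y of any of knob1, knob2, knob3, knob4, knob5, knob6, knob7, knob8 in the frame of tray below -0.0507 m and (y of knob2 in the frame of tray between -0.0507 and 0.0507 m or y of knob3 in the frame of tray between -0.0507 and 0.0507 m or y of knob4 in the frame of tray between -0.0507 and 0.0507 m or y of knob5 in the frame of tray between -0.0507 and 0.0507 m or y of knob6 in the frame of tray between -0.0507 and 0.0507 m or y of knob7 in the frame of tray between -0.0507 and 0.0507 m or y of knob8 in the frame of tray between -0.0507 and 0.0507 m or y of knob9 in the frame of tray between -0.0507 and 0.0507 m) and (y of knob1 in the frame of tray between -0.0507 and 0.0507 m or y of knob3 in the frame of tray between -0.0507 and 0.0507 m or y of knob4 in the frame of tray between -0.0507 and 0.0507 m or y of knob5 in the frame of tray between -0.0507 and 0.0507 m or y of knob6 in the frame of tray between -0.0507 and 0.0507 m or y of knob7 in the frame of tray between -0.0507 and 0.0507 m or y of knob8 in the frame of tray between -0.0507 and 0.0507 m or y of knob9 in the frame of tray between -0.0507 and 0.0507 m) and (y of knob1 in the frame of tray between -0.0507 and 0.0507 m or y of knob2 in the frame of tray between -0.0507 and 0.0507 m or y of knob4 in the frame of tray between -0.0507 and 0.0507 m or y of knob5 in the frame of tray between -0.0507 and 0.0507 m or y of knob6 in the frame of tray between -0.0507 and 0.0507 m or y of knob7 in the frame of tray between -0.0507 and 0.0507 m or y of knob8 in the frame of tray between -0.0507 and 0.0507 m or y of knob9 in the frame of tray between -0.0507 and 0.0507 m) and (y of knob1 in the frame of tray between -0.0507 and 0.0507 m or y of knob2 in the frame of tray between -0.0507 and 0.0507 m or y of knob3 in the frame of tray between -0.0507 and 0.0507 m or y of knob5 in the frame of tray between -0.0507 and 0.0507 m or y of knob6 in the frame of tray between -0.0507 and 0.0507 m or y of knob7 in the frame of tray between -0.0507 and 0.0507 m or y of knob8 in the frame of tray between -0.0507 and 0.0507 m or y of knob9 in the frame of tray between -0.0507 and 0.0507 m) and (y of knob1 in the frame of tray between -0.0507 and 0.0507 m or y of knob2 in the frame of tray between -0.0507 and 0.0507 m or y of knob3 in the frame of tray between -0.0507 and 0.0507 m or y of knob4 in the frame of tray between -0.0507 and 0.0507 m or y of knob6 in the frame of tray between -0.0507 and 0.0507 m or y of knob7 in the frame of tray between -0.0507 and 0.0507 m or y of knob8 in the frame of tray between -0.0507 and 0.0507 m or y of knob9 in the frame of tray between -0.0507 and 0.0507 m) and (y of knob1 in the frame of tray between -0.0507 and 0.0507 m or y of knob2 in the frame of tray between -0.0507 and 0.0507 m or y of knob3 in the frame of tray between -0.0507 and 0.0507 m or y of knob4 in the frame of tray between -0.0507 and 0.0507 m or y of knob5 in the frame of tray between -0.0507 and 0.0507 m or y of knob7 in the frame of tray between -0.0507 and 0.0507 m or y of knob8 in the frame of tray between -0.0507 and 0.0507 m or y of knob9 in the frame of tray between -0.0507 and 0.0507 m) and (y of knob1 in the frame of tray between -0.0507 and 0.0507 m or y of knob2 in the frame of tray between -0.0507 and 0.0507 m or y of knob3 in the frame of tray between -0.0507 and 0.0507 m or y of knob4 in the frame of tray between -0.0507 and 0.0507 m or y of knob5 in the frame of tray between -0.0507 and 0.0507 m or y of knob6 in the frame of tray between -0.0507 and 0.0507 m or y of knob8 in the frame of tray between -0.0507 and 0.0507 m or y of knob9 in the frame of tray between -0.0507 and 0.0507 m) and (y of knob1 in the frame of tray between -0.0507 and 0.0507 m or y of knob2 in the frame of tray between -0.0507 and 0.0507 m or y of knob3 in the frame of tray between -0.0507 and 0.0507 m or y of knob4 in the frame of tray between -0.0507 and 0.0507 m or y of knob5 in the frame of tray between -0.0507 and 0.0507 m or y of knob6 in the frame of tray between -0.0507 and 0.0507 m or y of knob7 in the frame of tray between -0.0507 and 0.0507 m or y of knob9 in the frame of tray between -0.0507 and 0.0507 m) and (y of knob1 in the frame of tray between -0.0507 and 0.0507 m or y of knob2 in the frame of tray between -0.0507 and 0.0507 m or y of knob3 in the frame of tray between -0.0507 and 0.0507 m or y of knob4 in the frame of tray between -0.0507 and 0.0507 m or y of knob5 in the frame of tray between -0.0507 and 0.0507 m or y of knob6 in the frame of tray between -0.0507 and 0.0507 m or y of knob7 in the frame of tray between -0.0507 and 0.0507 m or y of knob8 in the frame of tray between -0.0507 and 0.0507 m) and y of any of knob2, knob3, knob4, knob5, knob6, knob7, knob8, knob9 in the frame of tray above 0.0507 m and y of any of knob1, knob3, knob4, knob5, knob6, knob7, knob8, knob9 in the frame of tray above 0.0507 m and y of any of knob1, knob2, knob4, knob5, knob6, knob7, knob8, knob9 in the frame of tray above 0.0507 m and y of any of knob1, knob2, knob3, knob5, knob6, knob7, knob8, knob9 in the frame of tray above 0.0507 m and y of any of knob1, knob2, knob3, knob4, knob6, knob7, knob8, knob9 in the frame of tray above 0.0507 m and y of any of knob1, knob2, knob3, knob4, knob5, knob7, knob8, knob9 in the frame of tray above 0.0507 m and y of any of knob1, knob2, knob3, knob4, knob5, knob6, knob8, knob9 in the frame of tray above 0.0507 m and y of any of knob1, knob2, knob3, knob4, knob5, knob6, knob7, knob9 in the frame of tray above 0.0507 m and y of any of knob1, knob2, knob3, knob4, knob5, knob6, knob7, knob8 in the frame of tray above 0.0507 m and distance between tin_grip and hook_seat below 0.07 m and height (world z) of tin above 0.1 m and contact force between tin and stand above 0.8 N and linear speed of tin below 0.08 m/s); the robot touches nothing.
It fails at once if A loose thing of the bench that is not part of the job (gouges, oil jar) is moved by more than 40 mm (distance of any of gouge1, gouge2, oiljar from where it was at the start of the episode above 0.04 m).
It fails at once if A moulding or the tin is thrown or dropped (faster than 1.5 m/s while not held) ((linear speed of carving1 above 1.5 m/s and contact force between carving1 and the fingers below 0.1 N) or (linear speed of carving2 above 1.5 m/s and contact force between carving2 and the fingers below 0.1 N) or (linear speed of carving3 above 1.5 m/s and contact force between carving3 and the fingers below 0.1 N) or (linear speed of tin above 1.5 m/s and contact force between tin and the fingers below 0.1 N)).
Of carving1, carving2, carving3 only 2 to 3 are there at a start; the rules pass over those that are not, and their reading is None.
Of knob1, knob2, knob3, knob4, knob5, knob6, knob7, knob8, knob9 only 7 to 9 are there at a start; the rules pass over those that are not, and their reading is None.
At some moment in a run one of carving1, carving2, carving3 may be knocked a few centimetres aside while the robot is not near it.
It also fails if it takes over 210 s, if anything falls off the work surface, if the arm or the gripper's body presses on something with over 40 N, if the wrist force passes 120 N, or if a joint passes its speed limit or range.

## Working session

There is one attempt and no reset: what is moved stays moved. The work goes in short steps, Python scripts to look and compute and a tool call to move; the robot and the scene stay as the last step left them, time stands still between calls to the robot, and variables do not carry over. Pictures are saved under pics/ and viewed, at most 14 in all, crops included, and the job is handed in when it is done.

Besides the shell and the picture viewer there is one more tool, called after "Call:" in YAML: its name, and indented under it one key for each argument. move_arm: Moves the arm, as the interface text tells. Its arguments: {"type":"object","properties":{"series":{"type":"array"},"grip_force":{"type":"number"}},"required":["series"]}

```bash
ls; mkdir -p pics; cat > h.py <<'E'
from workcell import *
import numpy as np, cv2
from scipy.spatial.transform import Rotation as R
def cal(n):
    c=calibration(n);return np.array(c["camera_matrix"]),np.array(c["rvec"],float).ravel(),np.array(c["tvec"],float).ravel()
def ray(c,uv):
    K,r,t=c;M=cv2.Rodrigues(r)[0];d=M.T@np.linalg.inv(K)@np.array([uv[0],uv[1],1.]);return -M.T@t,d
def onz(c,uv,z):
    o,d=ray(c,uv);return o+d*(z-o[2])/d[2]
def tri(cs,uvs):
    A=np.zeros((3,3));b=np.zeros(3)
    for c,uv in zip(cs,uvs):
        o,d=ray(c,uv);d=d/np.linalg.norm(d);P=np.eye(3)-np.outer(d,d);A+=P;b+=P@o
    x=np.linalg.solve(A,b)
    return x,[np.linalg.norm((np.eye(3)-np.outer(d,d)/(d@d))@(x-o)) for o,d in [ray(c,uv) for c,uv in zip(cs,uvs)]]
def proj(c,p):
    K,r,t=c;return cv2.projectPoints(np.array(p,float).reshape(-1,3),r,t,K,None)[0].reshape(-1,2)
def snap(n,f=None):
    c=cal(n);im=np.array(read_camera(n))
    if f: cv2.imwrite("pics/"+f+".png",cv2.cvtColor(im,cv2.COLOR_RGB2BGR))
    return c,im
E
python3 - <<'E'
from h import *
s=read_state();print(s)
for n in ["top","side"]:
    c,im=snap(n,n+"0");print(n,c,ray(c,(256,192)))
    im=cv2.cvtColor(im,cv2.COLOR_RGB2BGR)
    cv2.imwrite("pics/%s0b.png"%n,cv2.resize(im,(800,600),interpolation=cv2.INTER_CUBIC))
E
```

```text
pics
{'time': 0.0, 'q': array([-1.25991390e+00,  2.64781743e-01,  1.60540445e+00, -2.93666408e-06,
        1.27369204e+00, -3.68861409e-02]), 'joint_vel': array([-0.00089484,  0.00054614,  0.00075331, -0.0001732 , -0.00023279,
       -0.00072069]), 'joint_torque': array([-2.53053616e-05, -5.15110123e+01, -3.67311823e+01, -2.15626574e-04,
        1.29416987e-02,  4.92000339e-06]), 'tool_pos': array([ 0.2298244 , -0.63389735,  0.2379263 ]), 'tcp_rot': array([-3.09198808e+00, -5.43134583e-01,  4.94324110e-04]), 'wrist_force': array([ 0.74166367, -0.45725764,  0.98612644]), 'torque': array([-0.01268547,  0.03335474,  0.02026127]), 'grip_force': 0.0, 'width': 1.0023710333726998}
top (array([[487.06711213,   0.        , 245.6186842 ],
       [  0.        , 487.06711213, 197.97580792],
       [  0.        ,   0.        ,   1.        ]]), array([ 2.12669404, -2.171219  ,  0.1380914 ]), array([0.01647749, 0.54311168, 1.42170548])) (array([ 0.34794635, -0.00150229,  1.48169476]), array([ 0.14571131, -0.01695571, -0.98948751]))
side (array([[349.96881818,   0.        , 249.76560498],
       [  0.        , 349.96881818, 190.2272252 ],
       [  0.        ,   0.        ,   1.        ]]), array([ 0.53365822, -2.49682536,  1.41220038]), array([0.45939172, 0.2689147 , 0.86250362])) (array([0.15717271, 0.73517322, 0.67976866]), array([ 0.34758546, -0.7824604 , -0.51699426]))
```

View pics/top0b.png

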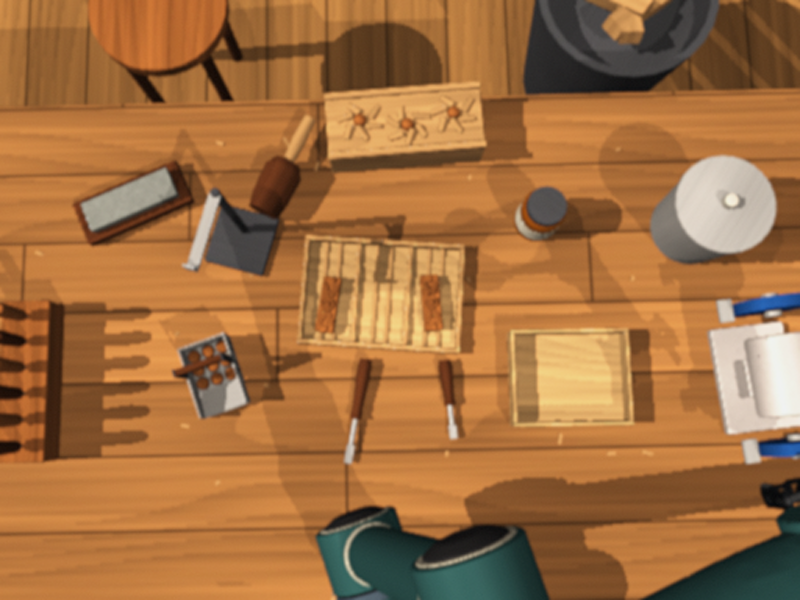

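View pics/side0b.png

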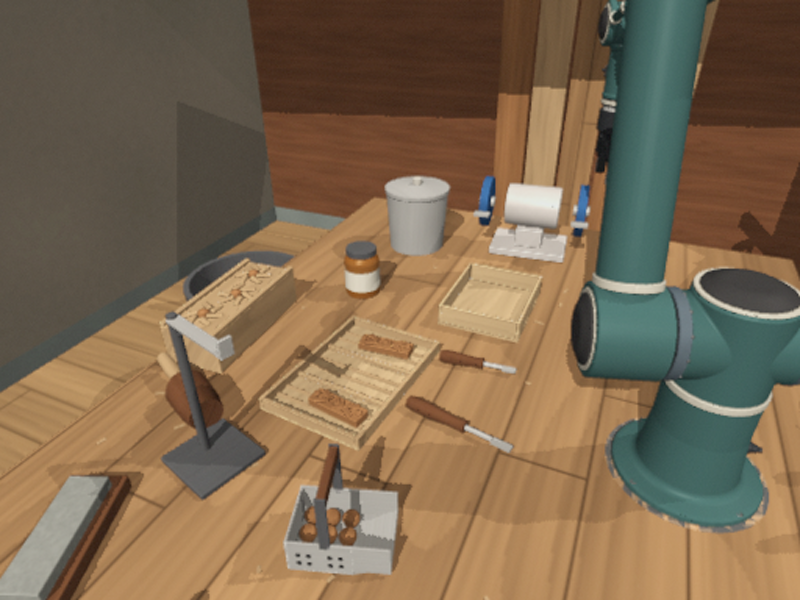

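Top: the mouldings are at (329,305) and (431,303), tray centre at about (383,294), crate at (571,377), tin at (212,376), and stand at (235,235). Side: the same things, with the stand at (205,455) and the tin at (335,530). I count two mouldings and about seven knobs. I'll enlarge both views.

```bash
python3 - <<'E'
import cv2
a=cv2.imread("pics/top0.png")[115:265,100:300];cv2.imwrite("pics/topc.png",cv2.resize(a,(800,600),interpolation=cv2.INTER_CUBIC))
a=cv2.imread("pics/side0.png")[195:375,95:335];cv2.imwrite("pics/sidec.png",cv2.resize(a,(800,600),interpolation=cv2.INTER_CUBIC))
E
```

```text
(no output)
```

View pics/topc.png

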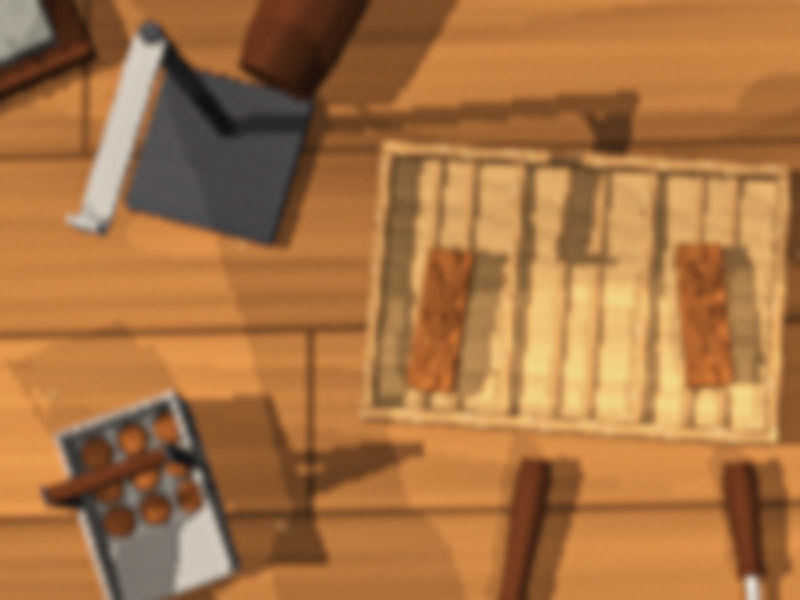

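View pics/sidec.png

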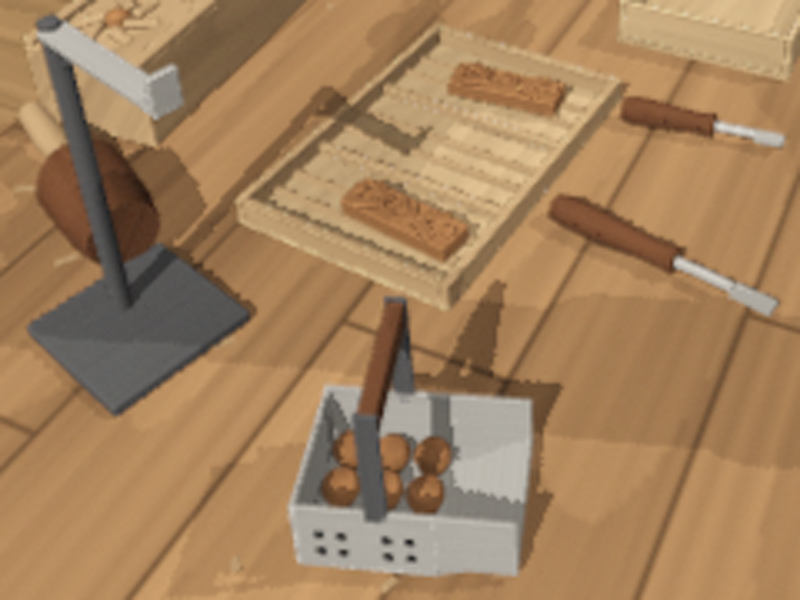

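```bash
cat > m.py <<'E'
from h import *
T=cal("top");S=cal("side")
tc=lambda u,v:(u/4+100-.4,v/4+115-.4); sc=lambda u,v:(u/(10/3)+95-.35,v/(10/3)+195-.35)
f=lambda u,v:(u*.64-.2,v*.64-.2)
for n,a,b in [("tray BL",tc(385,143),sc(240,208)),("tray BR",tc(790,165),sc(440,28)),("tray FR",tc(778,440),sc(625,85)),("tray FL",tc(365,415),sc(448,290)),
 ("c1",tc(441,319),sc(405,213)),("c2",tc(704,314),sc(508,84)),
 ("tin BL",tc(60,435),sc(295,508)),("tin BR",tc(175,395),sc(325,390)),("tin FR",tc(237,570),sc(532,402)),
 ("bar L",tc(46,495),sc(371,416)),("bar R",tc(190,455),sc(397,300)),
 ("post top",tc(150,33),sc(48,22)),("tab L",tc(68,218),sc(152,82)),("tab R",tc(107,230),sc(178,68)),
 ("cr BL",f(511,331),f(441,302)),("cr BR",f(631,329),f(479,266)),("cr FR",f(633,424),f(541,281)),("cr FL",f(513,425),f(519,322))]:
    x,r=tri([T,S],[a,b]);print(n,x.round(4),np.round(r[0]*1000,1))
for n,z,ps in [("c1 corners z.035",.033,[(428,248),(475,252),(453,390),(408,386)]),("c2",.033,[(677,243),(720,243),(733,385),(688,385)]),("tray",.026,[(385,143),(790,165),(778,440),(365,415)]),("tin top .055",.055,[(60,435),(175,395),(237,570),(110,605)]),
  ("foot",.005,[(160,75),(315,100),(275,243),(128,205)]),("hook",.267,[(150,33),(87,222)]),("bar",.14,[(46,495),(190,455)])]:
    P=np.array([onz(T,tc(*p),z) for p in ps]);print(n,P[:,:2].round(4).tolist(),P.mean(0).round(4))
P=np.array([onz(T,f(*p),.05) for p in [(511,331),(631,329),(633,424),(513,425)]]);print("crate",P.round(4).tolist(),P.mean(0))
E
python3 m.py
```

```text
tray BL [0.6953 0.1544 0.0152] 2.4
tray BR [ 0.6693 -0.1564  0.0187] 3.6
tray FR [ 0.4584 -0.1401  0.0166] 3.8
tray FL [0.4861 0.1711 0.0203] 1.0
c1 [0.557  0.1126 0.0248] 1.4
c2 [ 0.5561 -0.0862  0.0251] 1.9
tin BL [0.4732 0.3927 0.0502] 1.1
tin BR [0.5031 0.3092 0.0493] 1.0
tin FR [0.373  0.2624 0.0495] 0.4
bar L [0.4229 0.3764 0.1402] 2.3
bar R [0.4544 0.2824 0.1275] 3.2
post top [0.7122 0.2788 0.2707] 0.1
tab L [0.5875 0.3238 0.2878] 1.8
tab R [0.5827 0.3021 0.2845] 1.4
cr BL [ 0.4927 -0.233   0.0585] 2.3
cr BR [ 0.4851 -0.4668  0.0372] 11.3
cr FR [ 0.3167 -0.4576  0.0341] 0.5
cr FL [ 0.3191 -0.2296  0.0534] 1.2
c1 corners z.035 [[0.6115, 0.1218], [0.6076, 0.0863], [0.5033, 0.1041], [0.507, 0.1377]] [0.5573 0.1125 0.033 ]
c2 [[0.6113, -0.0663], [0.6106, -0.0987], [0.5026, -0.1052], [0.5033, -0.0716]] [ 0.5569 -0.0855  0.033 ]
tray [[0.695, 0.1545], [0.671, -0.1543], [0.4613, -0.1381], [0.4866, 0.1709]] [0.5785 0.0082 0.026 ]
tin top .055 [[0.4737, 0.3919], [0.5015, 0.3075], [0.3725, 0.2613], [0.3491, 0.3536]] [0.4242 0.3286 0.055 ]
foot [[0.7581, 0.332], [0.7354, 0.211], [0.623, 0.2421], [0.6553, 0.3559]] [0.6929 0.2852 0.005 ]
hook [[0.7132, 0.2795], [0.5903, 0.3184]] [0.6518 0.299  0.267 ]
bar [[0.425, 0.3775], [0.4505, 0.2784]] [0.4378 0.3279 0.14  ]
crate [[0.4957, -0.2337, 0.05], [0.4948, -0.46, 0.05], [0.3176, -0.4524, 0.05], [0.3202, -0.2299, 0.05]] [ 0.40708465 -0.34401075  0.05      ]
```

```bash
cat >> h.py <<'E'
def rot(psi,phi=0,roll=0):
    a=np.radians(psi);c,s=np.cos(a),np.sin(a)
    return R.from_matrix(np.array([[-s,c,0],[c,s,0],[0,0,-1.]]))*R.from_euler('x',-phi,degrees=True)*R.from_euler('y',roll,degrees=True)
def pose():
    s=read_state();p=np.array(s["tool_pos"]);q=R.from_rotvec(s["tcp_rot"]);m=q.as_matrix()
    phi=np.degrees(np.arcsin(np.clip(np.hypot(m[0,2],m[1,2]),-1,1)));psi=np.degrees(np.arctan2(m[0,0]*0-m[0,0],m[1,0]))
    return s,p,q,psi,phi
def plan(wps,step=.05,dps=9):
    """wps: (x,y,z,psi,phi,open_cm); rows with rounded shifts, tracking rounding"""
    s,p,q,psi,phi=pose();print("t %.1f at"%s["time"],p.round(4),"psi %.1f phi %.1f"%(psi,phi),"w %.3f q"%s["width"],np.round(s["q"],2),"F",np.round(s["wrist_force"],1),"g",round(s["grip_force"],1))
    rows=[]
    for x,y,z,ps,ph,o in wps:
        t=np.array([x,y,z]);Rt=rot(ps,ph);dr=(q.inv()*Rt).as_rotvec(degrees=True)
        n=int(max(1,np.ceil(np.linalg.norm(t-p)/step),np.ceil(np.abs(dr).max()/dps)));p0=p;q0=q
        for i in range(1,n+1):
            pi=p0+(t-p0)*i/n;qi=q0*R.from_rotvec(dr*i/n,degrees=True)
            d=np.round(q.inv().apply(pi-p)*100,1)+0.;r=np.round((q.inv()*qi).as_rotvec(degrees=True),1)+0.
            p=p+q.apply(d/100);q=q*R.from_rotvec(r,degrees=True);rows.append([o,*d,*r])
    for i in range(0,len(rows),5): print(",".join("%g"%v for w in rows[i:i+5] for v in w))
E
python3 - <<'E'
from h import *
plan([(.45,-.25,.22,-85,0,5),(.557,.1125,.12,-99.2,0,4.6),(.557,.1125,.021,-99.2,0,4.6)])
E
```

```text
t 0.1 at [ 0.2298 -0.634   0.2381] psi -70.1 phi 0.1 w 0.998 q [-1.26  0.26  1.61 -0.    1.27 -0.04] F [ 0.2 -0.5 -0.7] g 0.0
5,3.8,-3.2,0.2,0,0,1.7,5,3.6,-3.3,0.2,0,0,1.6,5,3.6,-3.4,0.2,0,0,1.7,5,3.4,-3.4,0.2,-0.1,0,1.6,5,3.4,-3.6,0.2,0,0,1.7
5,3.3,-3.7,0.2,0,0,1.7,5,3.1,-3.8,0.2,0,0,1.6,5,3,-3.9,0.2,0,0,1.7,5,3,-3.9,0.2,0,0,1.6,4.6,1.7,-4.4,1.3,0,0,1.8
4.6,1.6,-4.5,1.2,0,0,1.8,4.6,1.5,-4.4,1.3,0,0,1.7,4.6,1.3,-4.6,1.2,0,0,1.8,4.6,1.1,-4.6,1.3,0,0,1.8,4.6,1.1,-4.6,1.2,0,0,1.8
4.6,0.8,-4.6,1.3,0,0,1.7,4.6,0.8,-4.7,1.2,0,0,1.8,4.6,0,0,5,0,0,0,4.6,0,0,4.9,0,0,0
```

Call:
move_arm:
  series: [5,3.8,-3.2,0.2,0,0,1.7,5,3.6,-3.3,0.2,0,0,1.6,5,3.6,-3.4,0.2,0,0,1.7,5,3.4,-3.4,0.2,0,0,1.6,5,3.4,-3.6,0.2,0,0,1.7]
  grip_force: 40

```text
time: 0.72
tool_pos: [0.3527, -0.42, 0.2287]
tcp_rot: [-3.125, -0.316, 0.0]
wrist_force: [0.7, 0.0, 0.8]
width: 0.588
grip_force: 0.0
```

Call:
move_arm:
  series: [5,3.3,-3.7,0.2,0,0,1.7,5,3.1,-3.8,0.2,0,0,1.6,5,3,-3.9,0.2,0,0,1.7,5,3,-3.9,0.2,0,0,1.6,4.6,1.7,-4.4,1.3,0,0,1.8]

```text
time: 1.35
tool_pos: [0.4651, -0.2043, 0.2088]
tcp_rot: [3.139, 0.087, 0.003]
wrist_force: [0.8, -0.4, 0.1]
width: 0.541
grip_force: 0.0
```

Call:
move_arm:
  series: [4.6,1.6,-4.5,1.2,0,0,1.8,4.6,1.5,-4.4,1.3,0,0,1.7,4.6,1.3,-4.6,1.2,0,0,1.8,4.6,1.1,-4.6,1.3,0,0,1.8,4.6,1.1,-4.6,1.2,0,0,1.8]

```text
time: 1.98
tool_pos: [0.5307, 0.023, 0.1455]
tcp_rot: [3.138, -0.157, -0.001]
wrist_force: [1.0, 0.1, 0.6]
width: 0.54
grip_force: 0.0
```

Call:
move_arm:
  series: [4.6,0.8,-4.6,1.3,0,0,1.7,4.6,0.8,-4.7,1.2,0,0,1.8,4.6,0,0,0,0,0,0]

```text
time: 2.35
tool_pos: [0.5568, 0.1146, 0.1197]
tcp_rot: [-3.132, 0.245, 0.004]
wrist_force: [0.4, -1.1, 0.2]
width: 0.534
grip_force: 0.0
```

```bash
python3 - <<'E'
from h import *
plan([(.557,.1125,.065,-99.2,0,4.6),(.557,.1125,.021,-99.2,0,4.6)],.045)
c,im=snap("wrist","w1");print(proj(c,[[.557,.1125,.033]]))
t,im=snap("top","t1")
cv2.imwrite("pics/w1b.png",np.hstack([cv2.cvtColor(cv2.resize(im_,(400,300)),cv2.COLOR_RGB2BGR) for im_ in (cv2.imread("pics/w1.png")[:,:,::-1],im)]))
E
```

```text
t 2.4 at [0.5568 0.1146 0.1197] psi -99.0 phi 0.1 w 0.534 q [0.16 0.17 1.95 0.   1.02 1.89] F [ 0.4 -1.1  0.2] g 0.0
4.6,0,0.1,2.7,0,0.1,0.1,4.6,0.1,0.1,2.8,0,0,0.1,4.6,0,0,4.4,0,0,0
[[264.21332707 203.5212399 ]]
```

View pics/w1b.png

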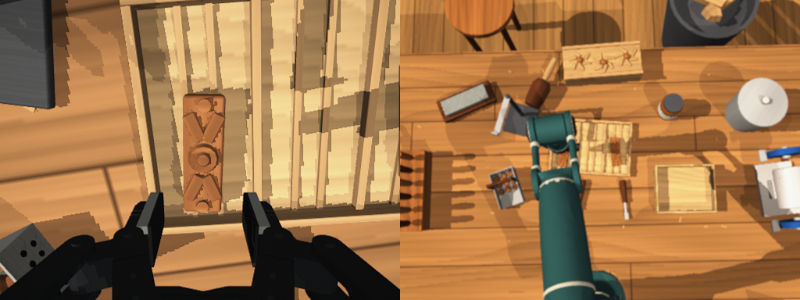

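Wrist: the left moulding is centred at (261,196) in native pixels, against a predicted (264,203), and it is aligned between the fingers. Going down.

Call:
move_arm:
  series: [4.6,0,0,2.7,0,0,0,4.6,0,0,2.8,0,0,0,4.6,0,0,2.4,0,0,0,4.6,0,0,2.0,0,0,0,4.6,0,0,0,0,0,0]

```text
time: 3.08
tool_pos: [0.5557, 0.1108, 0.0207]
tcp_rot: [3.13, -0.253, -0.006]
wrist_force: [0.1, 0.1, -0.1]
width: 0.54
grip_force: 0.0
```

Call:
move_arm:
  series: [2.5,0,0,0,0,0,0,2.5,0,0,0,0,0,0,2.5,0,0,0,0,0,0,2.5,0,0,0,0,0,0]

```text
time: 3.58
tool_pos: [0.5577, 0.1121, 0.0227]
tcp_rot: [-3.131, 0.251, -0.001]
wrist_force: [-0.1, -0.4, -0.2]
width: 0.407
grip_force: 41.8
```

```bash
python3 - <<'E'
from h import *
plan([(.557,.1125,.10,-99.2,0,2.5),(.45,-.26,.14,-91,0,2.5),(.407,-.294,.10,-91,0,2.5),(.407,-.294,.021,-91,0,2.5)],.055)
E
```

```text
t 3.6 at [0.5577 0.1121 0.0227] psi -99.2 phi 0.0 w 0.407 q [ 0.15  0.29  2.01 -0.    0.84  1.89] F [-0.1 -0.4 -0.2] g 41.8
2.5,0,0,-3.9,0,0,0,2.5,-0.1,0,-3.8,0,0,0,2.5,-0.6,4.8,-0.5,0,0,-1,2.5,-0.6,4.8,-0.5,0,0,-1,2.5,-0.8,4.8,-0.5,0,0,-1.1
2.5,-0.8,4.8,-0.5,0,0,-1,2.5,-0.9,4.7,-0.5,0,0,-1,2.5,-1,4.7,-0.5,0,0,-1,2.5,-1.1,4.8,-0.5,0,0,-1,2.5,-1.2,4.7,-0.5,0,0,-1.1
2.5,-2.1,1.7,2,0,0,0,2.5,-2.1,1.7,2,0,0,0,2.5,0,0,3.9,0,0,0,2.5,0,0,4,0,0,0
```

Call:
move_arm:
  series: [2.5,0,0,-3.9,0,0,0,2.5,0,0,-3.8,0,0,0,2.5,-0.6,4.8,-0.5,0,0,-1,2.5,-0.6,4.8,-0.5,0,0,-1,2.5,-0.8,4.8,-0.5,0,0,-1.1]

```text
time: 4.2
tool_pos: [0.5169, -0.0288, 0.1148]
tcp_rot: [3.137, -0.164, 0.001]
wrist_force: [0.1, -0.4, -1.3]
width: 0.406
grip_force: 41.7
```

Call:
move_arm:
  series: [2.5,-0.8,4.8,-0.5,0,0,-1,2.5,-0.9,4.7,-0.5,0,0,-1,2.5,-1,4.7,-0.5,0,0,-1,2.5,-1.1,4.8,-0.5,0,0,-1,2.5,-1.2,4.7,-0.5,0,0,-1.1]

```text
time: 4.82
tool_pos: [0.4499, -0.2622, 0.1397]
tcp_rot: [3.141, -0.025, 0.001]
wrist_force: [0.5, 0.0, -0.0]
width: 0.406
grip_force: 41.7
```

Call:
move_arm:
  series: [2.5,-2.1,1.7,2,0,0,0,2.5,-2.1,1.7,2,0,0,0,2.5,0,0,3,0,0,0,2.5,0,0,3,0,0,0,2.5,0,0,1.9,0,0,0]

```text
time: 5.45
tool_pos: [0.407, -0.2935, 0.0189]
tcp_rot: [-3.14, 0.027, 0.002]
wrist_force: [-0.4, -0.5, -1.5]
width: 0.407
grip_force: 41.7
```

Call:
move_arm:
  series: [2.5,0,0,0,0,0,0,5,0,0,0,0,0,0,5,0,0,0,0,0,0]

```text
time: 5.82
tool_pos: [0.4083, -0.2943, 0.0209]
tcp_rot: [3.141, -0.026, 0.001]
wrist_force: [-0.9, 0.4, -0.4]
width: 0.586
grip_force: 0.0
```

```bash
python3 - <<'E'
from h import *
plan([(.407,-.294,.12,-91,0,5),(.556,-.086,.12,-87,0,4.6),(.556,-.086,.021,-87,0,4.6)],.055)
E
```

```text
t 5.8 at [ 0.4083 -0.2943  0.0209] psi -91.0 phi 0.1 w 0.586 q [-0.67  0.19  2.15 -0.    0.8   0.91] F [-0.9  0.4 -0.4] g 0.0
5,-0.1,0,-5,0,0,0,5,0,0,-4.9,0,-0.1,0,4.6,2.9,-4.2,0,0,0,-0.8,4.6,3,-4.2,0,0,0,-0.8,4.6,3,-4.1,0,0,0,-0.8
4.6,3.1,-4.1,0,0,0,-0.8,4.6,3.1,-4,0,0,0.1,-0.8,4.6,0,0,4.9,0,0,0,4.6,0,-0.1,5,0,0,0
```

Call:
move_arm:
  series: [5,0,0,-5,0,0,0,5,0,0,-4.9,0,0,0,4.6,2.9,-4.2,0,0,0,-0.8,4.6,3,-4.2,0,0,0,-0.8,4.6,3,-4.1,0,0,0,-0.8]

```text
time: 6.45
tool_pos: [0.4984, -0.1683, 0.1204]
tcp_rot: [3.14, 0.039, 0.003]
wrist_force: [1.1, -0.3, 0.3]
width: 0.54
grip_force: 0.0
```

Call:
move_arm:
  series: [4.6,3.1,-4.1,0,0,0,-0.8,4.6,3.1,-4,0,0,0,-0.8,4.6,0,0,0,0,0,0,4.6,0,0,0,0,0,0]

```text
time: 6.95
tool_pos: [0.5563, -0.0864, 0.1194]
tcp_rot: [3.14, 0.084, -0.001]
wrist_force: [0.0, 0.2, 0.2]
width: 0.541
grip_force: 0.0
```

```bash
python3 - <<'E'
from h import *
plan([(.556,-.086,.021,-87,0,4.6)],.03)
c,im=snap("wrist","w2");print(proj(c,[[.556,-.086,.033],[.556+.055,-.086+.003,.033],[.556-.055,-.086-.003,.033]]))
t,im2=snap("top","t2")
cv2.imwrite("pics/w2b.png",np.hstack([cv2.cvtColor(cv2.resize(i,(400,300)),cv2.COLOR_RGB2BGR) for i in (im,im2)]))
E
```

```text
t 7.0 at [ 0.5563 -0.0864  0.1194] psi -86.9 phi 0.0 w 0.541 q [-0.2   0.16  1.96 -0.    1.02  1.32] F [0.  0.2 0.2] g 0.0
4.6,0,0,2.5,0,0,0,4.6,0,0,2.4,0,0,0,4.6,0,0,2.5,0,0,0.1,4.6,0,0,2.4,0,0,0
[[260.6655687  205.28756695]
 [260.60382011 123.33311729]
 [260.71907978 276.30897009]]
```

View pics/w2b.png

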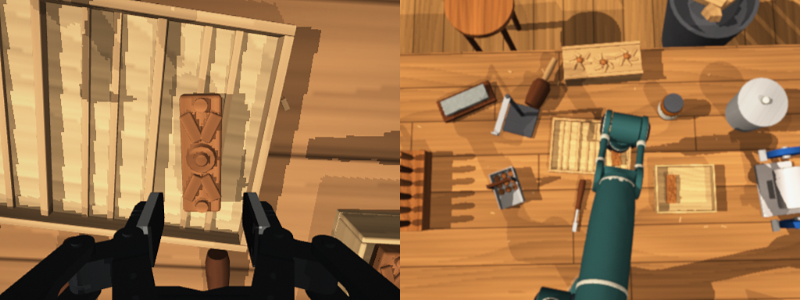

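Wrist: the right moulding is centred at about (257,196) and lined up with the fingers. Top: the first moulding lies in the crate.

Call:
move_arm:
  series: [4.6,0,0,2.5,0,0,0,4.6,0,0,2.5,0,0,0,4.6,0,0,2.5,0,0,0,4.6,0,0,2.3,0,0,0,4.6,0,0,0,0,0,0]

```text
time: 7.68
tool_pos: [0.5538, -0.0871, 0.0193]
tcp_rot: [-3.14, -0.08, 0.008]
wrist_force: [-0.7, 0.1, 0.3]
width: 0.537
grip_force: 0.0
```

Call:
move_arm:
  series: [2.5,0,0,0,0,0,0,2.5,0,0,0,0,0,0,2.5,0,0,0,0,0,0,2.5,0,0,0,0,0,0]

```text
time: 8.18
tool_pos: [0.557, -0.0863, 0.0218]
tcp_rot: [3.14, 0.083, 0.001]
wrist_force: [0.2, -0.2, 0.1]
width: 0.409
grip_force: 42.6
```

```bash
python3 - <<'E'
from h import *
plan([(.556,-.086,.13,-87,0,2.5),(.407,-.392,.11,-91,0,2.5),(.407,-.392,.0195,-91,0,2.5)],.055)
E
```

```text
t 8.2 at [ 0.557  -0.0863  0.0218] psi -87.0 phi 0.1 w 0.409 q [-0.2   0.29  2.02  0.    0.83  1.32] F [ 0.2 -0.2  0.1] g 42.6
2.5,0,0,-5.4,0,0,0,2.5,-0.1,0,-5.4,0,-0.1,0,2.5,-2.4,4.2,0.3,0,0,0.6,2.5,-2.3,4.3,0.3,0,0,0.6,2.5,-2.2,4.3,0.3,0,0,0.5
2.5,-2.3,4.3,0.2,0,0,0.6,2.5,-2.1,4.4,0.3,0,0,0.6,2.5,-2.2,4.3,0.3,0,0,0.6,2.5,-2.1,4.4,0.3,0,0,0.5,2.5,0,0,4.5,0,0,0
2.5,0,0,4.5,0,0,0
```

Call:
move_arm:
  series: [2.5,0,0,-5.4,0,0,0,2.5,0,0,-5.4,0,0,0,2.5,-2.4,4.2,0.3,0,0,0.6,2.5,-2.3,4.3,0.3,0,0,0.6,2.5,-2.2,4.3,0.3,0,0,0.5]

```text
time: 8.8
tool_pos: [0.4927, -0.2181, 0.1208]
tcp_rot: [3.141, 0.038, 0.002]
wrist_force: [0.4, -0.7, -0.4]
width: 0.41
grip_force: 42.7
```

Call:
move_arm:
  series: [2.5,-2.3,4.3,0.2,0,0,0.6,2.5,-2.1,4.4,0.3,0,0,0.6,2.5,-2.2,4.3,0.3,0,0,0.6,2.5,-2.1,4.4,0.3,0,0,0.5,2.5,0,0,3,0,0,0]

```text
time: 9.43
tool_pos: [0.408, -0.397, 0.0819]
tcp_rot: [3.135, -0.033, 0.008]
wrist_force: [0.0, 0.1, -1.5]
width: 0.409
grip_force: 42.7
```

Call:
move_arm:
  series: [2.5,0,0,3,0,0,0,2.5,0,0,1.9,0,0,0,2.5,0,0,1,0,0,0,2.5,0,0,0,0,0,0]

```text
time: 9.93
tool_pos: [0.4074, -0.3914, 0.0199]
tcp_rot: [-3.141, 0.026, 0.001]
wrist_force: [-0.2, -0.0, -0.5]
width: 0.409
grip_force: 42.7
```

Call:
move_arm:
  series: [5,0,0,0,0,0,0,5,0,0,0,0,0,0,5,0,0,-3,0,0,0,5,0,0,-5,0,0,0,5,0,0,-5,0,0,0]

```text
time: 10.55
tool_pos: [0.4074, -0.3918, 0.1522]
tcp_rot: [3.141, -0.027, 0.001]
wrist_force: [0.3, -0.9, -0.5]
width: 0.586
grip_force: 0.0
```

```bash
python3 - <<'E'
from h import *
plan([(.45,-.15,.22,-50,0,5),(.40,.28,.27,0,0,6),(.40,.32,.24,19,0,6)],.055)
c,im=snap("top","t3");cv2.imwrite("pics/t3b.png",cv2.cvtColor(cv2.resize(im[180:290,300:440],None,fx=3,fy=3),cv2.COLOR_RGB2BGR))
E
```

```text
t 10.6 at [ 0.4074 -0.3918  0.1522] psi -91.0 phi 0.0 w 0.586 q [-0.81  0.13  1.93  0.    1.08  0.78] F [ 0.3 -0.9 -0.5] g 0.0
5,0.8,-4.8,-1.4,0,0,-8.2,5,1.4,-4.7,-1.3,0,0,-8.2,5,2.1,-4.5,-1.4,0,0,-8.2,5,2.8,-4.1,-1.3,0,0,-8.2,5,3.2,-3.6,-1.4,0,0,-8.2
6,3,-4.5,-0.6,0,0,-6.2,6,3.4,-4.2,-0.7,0,0,-6.3,6,3.9,-3.8,-0.6,0,0,-6.2,6,4.3,-3.3,-0.6,0,0,-6.3,6,4.6,-2.8,-0.6,0,0,-6.2
6,4.9,-2.3,-0.7,0,0,-6.3,6,5.1,-1.8,-0.6,0,0,-6.2,6,5.3,-1.2,-0.6,0,0,-6.3,6,1.3,0,1,0,0,-6.3,6,1.4,0.1,1,0,0,-6.3
6,1.3,0.3,1,0,0,-6.4
```

View pics/t3b.png

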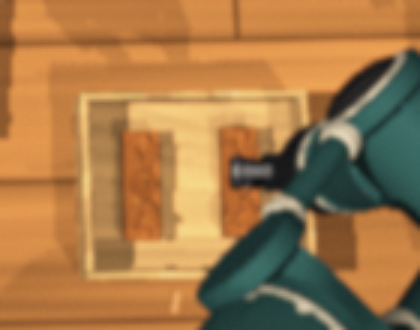

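Both mouldings lie in the crate, at crop positions (143,185) and (238,180). Moving over to the tin.

Call:
move_arm:
  series: [5,0.8,-4.8,-1.4,0,0,-8.2,5,1.4,-4.7,-1.3,0,0,-8.2,5,2.1,-4.5,-1.4,0,0,-8.2,5,2.8,-4.1,-1.3,0,0,-8.2,5,3.2,-3.6,-1.4,0,0,-8.2]
  grip_force: 110

```text
time: 11.22
tool_pos: [0.4502, -0.1489, 0.2195]
tcp_rot: [2.948, 1.081, 0.003]
wrist_force: [1.8, -0.1, 0.4]
width: 0.586
grip_force: 0.0
```

Call:
move_arm:
  series: [6,3,-4.5,-0.6,0,0,-6.2,6,3.4,-4.2,-0.7,0,0,-6.3,6,3.9,-3.8,-0.6,0,0,-6.2,6,4.3,-3.3,-0.6,0,0,-6.3,6,4.6,-2.8,-0.6,0,0,-6.2]

```text
time: 11.85
tool_pos: [0.4187, 0.1202, 0.2504]
tcp_rot: [2.55, 1.833, 0.004]
wrist_force: [1.0, 0.5, -0.1]
width: 0.7
grip_force: 0.0
```

Call:
move_arm:
  series: [6,4.9,-2.3,-0.7,0,0,-6.3,6,5.1,-1.8,-0.6,0,0,-6.2,6,5.3,-1.2,-0.6,0,0,-6.3,6,1.3,0,1,0,0,-6.3,6,1.4,0.1,1,0,0,-6.3]

```text
time: 12.48
tool_pos: [0.3995, 0.3084, 0.249]
tcp_rot: [1.957, 2.457, 0.003]
wrist_force: [-0.5, -0.3, 0.7]
width: 0.7
grip_force: 0.0
```

Call:
move_arm:
  series: [6,1.3,0.3,1,0,0,-6.4,6,0,0,0,0,0,0,6,0,0,0,0,0,0]

```text
time: 12.85
tool_pos: [0.3998, 0.3201, 0.2389]
tcp_rot: [1.826, 2.556, 0.001]
wrist_force: [-0.4, -0.6, 0.1]
width: 0.7
grip_force: 0.0
```

```bash
python3 - <<'E'
from h import *
plan([(.437,.332,.2,19,0,6)],.055)
c,im=snap("wrist","w3");u=np.array([-.326,.946])*.0435
b=np.array([.437,.332]);print(proj(c,[[*b,.14],[*(b+u),.14],[*(b-u),.14]]))
cv2.imwrite("pics/w3b.png",cv2.cvtColor(cv2.resize(im,(768,576)),cv2.COLOR_RGB2BGR))
E
```

```text
t 12.8 at [0.3998 0.3201 0.2389] psi 18.9 phi 0.0 w 0.700 q [ 0.63 -0.05  1.95 -0.    1.24  0.3 ] F [-0.4 -0.6  0.1] g 0.0
6,0,1.9,1.9,0,0,0,6,-0.1,2,2,0,0,-0.1
[[313.56126742 201.3294668 ]
 [316.46559521 140.75494466]
 [310.952662   255.73621384]]
```

View pics/w3b.png

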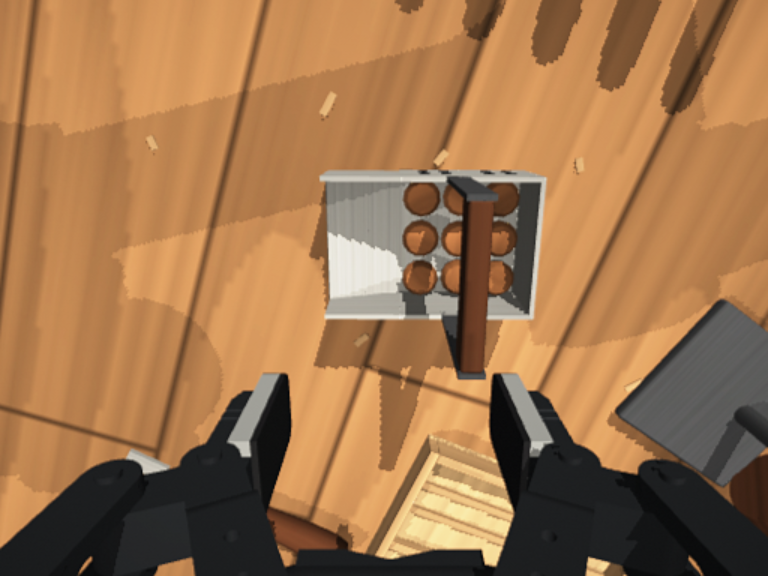

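Wrist: nine knobs in the tin. The bar's top face runs from (480,197) to (472,373) in the view. Refining from that.

```bash
python3 - <<'E'
from h import *
c=cal("wrist");T=cal("top")
a=onz(c,(480/1.5,197/1.5),.14);b=onz(c,(472/1.5,373/1.5),.14)
print(a,b,(a+b)/2,np.linalg.norm(a-b),np.degrees(np.arctan2(b[0]-a[0],a[1]-b[1])))
for uv in [(322,177),(545,180),(533,318),(328,318)]: print(onz(c,(uv[0]/1.5,uv[1]/1.5),.055).round(4))
# height check: bar left end from wrist+top
print(tri([c,T],[(320,131.3),(46/4+99.6,495/4+114.6)]))
m=(a+b)/2
plan([(m[0],m[1],.20,18.5,0,6),(m[0],m[1],.131,18.5,0,6)],.035)
E
```

```text
[0.42291108 0.37978891 0.14      ] [0.45186525 0.2971707  0.14      ] [0.43738817 0.33847981 0.14      ] 0.08754491213031176 19.313394228013838
[0.3453 0.3545 0.055 ]
[0.474  0.3967 0.055 ]
[0.5032 0.3121 0.055 ]
[0.3751 0.2684 0.055 ]
(array([0.42501092, 0.37949542, 0.13207957]), [np.float64(0.0005014690489857431), np.float64(0.0005014690489858016)])
t 12.9 at [0.4    0.3201 0.2391] psi 18.9 phi 0.1 w 0.705 q [ 0.63 -0.05  1.95 -0.    1.24  0.3 ] F [-0.1 -0.8 -1.3] g 0.0
6,0.3,2.1,2,0,0,0.2,6,0.2,2,1.9,0.1,0,0.2,6,0,0,3.5,0,0,0,6,0,0,3.4,0,0,0
```

Call:
move_arm:
  series: [6,0.2,2.1,2,0,0,0,6,0.2,2,1.9,0,0,0,5,0,0,3.5,0,0,0,5,0,0,3.4,0,0,0,5,0,0,0,0,0,0]

```text
time: 13.52
tool_pos: [0.4353, 0.3355, 0.1278]
tcp_rot: [-1.825, -2.555, 0.009]
wrist_force: [-0.5, -0.2, -0.5]
width: 0.584
grip_force: 0.0
```

```bash
python3 - <<'E'
from h import *
plan([(.4374,.338,.131,19,0,5)])
c,im=snap("wrist","w4");print(proj(c,[[.4374,.338,.14]]))
c,i2=snap("side")
a=cv2.resize(im,(400,300));b=cv2.resize(i2[220:340,150:310],(400,300),interpolation=cv2.INTER_CUBIC)
cv2.imwrite("pics/w4b.png",cv2.cvtColor(np.hstack([a,b]),cv2.COLOR_RGB2BGR))
E
```

```text
t 13.5 at [0.4353 0.3355 0.1278] psi 18.9 phi 0.3 w 0.584 q [ 0.61  0.13  1.98 -0.    1.04  0.28] F [-0.5 -0.2 -0.5] g 0.0
5,0.2,0.3,-0.3,-0.3,0.1,-0.1
[[265.72900558 283.37725173]]
```

View pics/w4b.png

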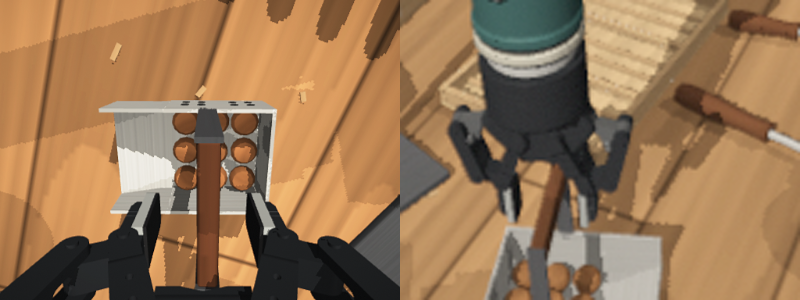

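Wrist and side views: the bar sits between the fingers, centred. Gripping and lifting.

Call:
move_arm:
  series: [0.8,0,0,0,0,0,0,0.8,0,0,0,0,0,0,0.8,0,0,0,0,0,0,0.8,0,0,0,0,0,0,0.8,0,0,0,0,0,0]
  grip_force: 110

```text
time: 14.25
tool_pos: [0.4375, 0.3378, 0.1321]
tcp_rot: [1.824, 2.558, 0.002]
wrist_force: [-1.8, -1.4, 5.2]
width: 0.115
grip_force: 84.6
```

Call:
move_arm:
  series: [0.8,0,0,0,0,0,0,0.8,0,0,-1,0,0,0,0.8,0,0,-2,0,0,0,0.8,0,0,-3,0,0,0,0.8,0,0,-3,0,0,0]

```text
time: 14.88
tool_pos: [0.4367, 0.3372, 0.2208]
tcp_rot: [-1.823, -2.558, 0.002]
wrist_force: [1.4, 0.0, -2.5]
width: 0.115
grip_force: 83.8
```

```bash
cat >> h.py <<'E'
TR=np.array([.5785,.0082]);TY=np.radians(-4.6)
def tray(x,y): return TR+np.array([x*np.cos(TY)-y*np.sin(TY),x*np.sin(TY)+y*np.cos(TY)])
def pour(tx,ty,z,yaw,th,o=.8):
    """TCP waypoint that puts the lip over tray point (tx,ty) at height z, tin yaw and lip-down angle th"""
    t=np.radians(th);f=-.0845*np.cos(t)+.108*np.sin(t);d=.0845*np.sin(t)+.108*np.cos(t)
    g=tray(tx,ty)-f*np.array([np.cos(np.radians(yaw)),np.sin(np.radians(yaw))])
    return (g[0],g[1],z+d,yaw,th,o)
E
python3 - <<'E'
from h import *
print(pour(.03,.101,.055,3,0),pour(.03,.101,.055,3,60))
plan([(.45,.335,.25,17,0,.8),pour(.03,.101,.12,3,0),pour(.03,.101,.075,3,20)],.035,4)
c,im=snap("side","s5");cv2.imwrite("pics/s5b.png",cv2.cvtColor(im[100:380,100:400],cv2.COLOR_RGB2BGR))
E
```

```text
(np.float64(0.7008876533976637), np.float64(0.11089108729674395), np.float64(0.163), 3, 0, 0.8) (np.float64(0.5652929925790582), np.float64(0.10378487224060363), np.float64(0.18217914661978507), 3, 60, 0.8)
t 14.9 at [0.4367 0.3372 0.2208] psi 19.0 phi 0.1 w 0.115 q [ 0.61  0.04  1.89 -0.    1.21  0.28] F [ 1.4  0.  -2.5] g 83.8
0.8,-0.6,1.2,-2.9,-0.1,0,2,0.8,-2.9,1.7,0.2,0,0,1.4,0.8,-2.8,1.9,0.2,0,0,1.4,0.8,-2.8,1.8,0.3,0,0,1.4,0.8,-2.8,2,0.2,0,0,1.4
0.8,-2.7,2,0.2,0,0,1.4,0.8,-2.6,2.1,0.2,0,0,1.4,0.8,-2.6,2.1,0.2,0,0,1.4,0.8,-2.5,2.2,0.3,0,0,1.4,0.8,-2.5,2.3,0.2,0,0,1.4
0.8,-2.5,2.3,0.2,0,0,1.4,0.8,0,-0.8,0.5,-4,0,0,0.8,0,-0.9,0.3,-4,0,0,0.8,0,-0.9,0.4,-4,0,0,0.8,0,-0.9,0.2,-4,0,0
0.8,0,-0.9,0.2,-4,0,0
```

View pics/s5b.png

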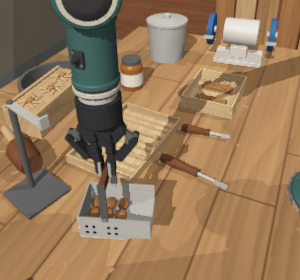

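Side: the tin hangs level in the gripper with its knobs in. I'll go round by the front, clear of the stand.

```bash
python3 - <<'E'
from h import *
plan([(.48,.12,.25,6,0,.8),pour(.03,.101,.10,3,10),pour(.03,.101,.075,3,22)],.035,5)
E
```

```text
t 14.9 at [0.4389 0.3387 0.226 ] psi 19.0 phi 0.4 w 0.114 q [ 0.61  0.04  1.88 -0.    1.21  0.28] F [0.9 1.2 0.2] g 83.9
0.8,-3.1,-0.5,-0.4,0,0,1.9,0.8,-3.2,-0.3,-0.3,0.1,0,1.8,0.8,-3.2,-0.3,-0.4,0,-0.1,1.9,0.8,-3.1,-0.1,-0.3,0.1,0,1.8,0.8,-3.2,-0.1,-0.3,0,0,1.9
0.8,-3.2,0.1,-0.4,0.1,0,1.9,0.8,-3.2,0.1,-0.3,0,0,1.8,0.8,-0.5,3.3,0.5,-1.7,-0.1,0.5,0.8,-0.5,3.3,0.6,-1.6,0,0.5,0.8,-0.5,3.3,0.6,-1.7,-0.1,0.5
0.8,-0.4,3.3,0.8,-1.6,0,0.5,0.8,-0.4,3.2,0.9,-1.7,-0.1,0.5,0.8,-0.4,3.3,0.9,-1.7,0,0.5,0.8,0,-1,0.3,-4,0,0,0.8,0,-0.9,0.3,-4,0,0
0.8,0,-1,0.1,-4,0,0
```

Call:
move_arm:
  series: [0.8,-1.6,0,-0.4,0,0,1.9,0.8,-3.2,-0.3,-0.3,0,0,1.8,0.8,-3.2,-0.3,-0.4,0,0,1.9,0.8,-3.1,-0.1,-0.3,0,0,1.8,0.8,-3.2,-0.1,-0.3,0,0,1.9]

```text
time: 15.55
tool_pos: [0.4652, 0.1949, 0.2352]
tcp_rot: [-2.027, -2.398, 0.005]
wrist_force: [0.1, 0.1, -3.6]
width: 0.113
grip_force: 83.8
```

Call:
move_arm:
  series: [0.8,-3.2,0,-0.4,0,0,1.9,0.8,-3.2,0.1,-0.3,0,0,1.8,0.8,-2,1.3,0.5,-1,0,0.5,0.8,-0.5,3.3,0.6,-1.6,0,0.5,0.8,-0.5,3.3,0.6,-1.7,0,0.5]

```text
time: 16.18
tool_pos: [0.5583, 0.1099, 0.2269]
tcp_rot: [2.101, 2.268, 0.082]
wrist_force: [-0.0, 0.0, -3.8]
width: 0.114
grip_force: 83.9
```

Call:
move_arm:
  series: [0.8,-0.4,3.3,0.8,-1.6,0,0.5,0.8,-0.4,3.2,0.9,-1.7,0,0.5,0.8,-0.4,3.3,0.9,-1.7,0,0,0.8,0,0.6,0.3,-4,0,0,0.8,0,-0.9,0.3,-4,0,0]

```text
time: 16.8
tool_pos: [0.6578, 0.1053, 0.2038]
tcp_rot: [2.002, 2.125, 0.323]
wrist_force: [-0.3, -0.3, -2.1]
width: 0.108
grip_force: 83.9
```

```bash
python3 - <<'E'
from h import *
plan([pour(.03,.101,.055,3,24)],.035,5)
c,im=snap("side","s6");cv2.imwrite("pics/s6b.png",cv2.cvtColor(im[60:360,80:400],cv2.COLOR_RGB2BGR))
E
```

```text
t 16.8 at [0.6578 0.1053 0.2038] psi 3.4 phi 17.2 w 0.108 q [ 0.13  0.1   1.9  -0.03  0.85  0.09] F [-0.3 -0.3 -2.1] g 83.9
0.8,0.2,-0.6,0.6,-3.4,-0.1,0.2,0.8,0.1,-0.7,0.6,-3.4,-0.2,0.2
```

View pics/s6b.png

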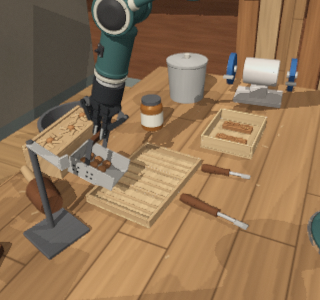

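Side: the tin is over the back-left of the tray, lip down about 20°, knobs still in. First dip next.

```bash
cat >> h.py <<'E'
def knobs(cam,show=False,z=.018):
    c,im=snap(cam);xs=np.arange(-.104,.105,.001);ys=np.arange(.154,-.155,-.001)
    X,Y=np.meshgrid(xs[::-1],ys,indexing='ij')
    P=TR[:,None,None]+np.array([X*np.cos(TY)-Y*np.sin(TY),X*np.sin(TY)+Y*np.cos(TY)])
    uv=proj(c,np.stack([P[0],P[1],np.full_like(X,z)],-1)).reshape(X.shape+(2,)).astype(np.float32)
    w=cv2.remap(im,uv[...,0],uv[...,1],cv2.INTER_LINEAR);hsv=cv2.cvtColor(w,cv2.COLOR_RGB2HSV).astype(int)
    m=((hsv[...,0]<14)&(hsv[...,1]>110)&(hsv[...,2]>50)).astype(np.uint8)
    m=cv2.morphologyEx(m,cv2.MORPH_OPEN,np.ones((5,5),np.uint8))
    n,l,s,ce=cv2.connectedComponentsWithStats(m)
    print(cam,[(int(round(104-ce[i][1])),int(round(154-ce[i][0])),int(s[i][4])) for i in range(1,n) if s[i][4]>60])
    return w,m
E
python3 - <<'E'
from h import *
knobs("side");w,m=knobs("top")
# colour check on known knobs/tray from saved frames
im=cv2.cvtColor(cv2.imread("pics/top0.png"),cv2.COLOR_BGR2HSV)
print([im[int(v/4+114.6),int(u/4+99.6)].tolist() for u,v in [(133,438),(155,508),(120,520),(190,495)]],[im[int(v/4+114.6),int(u/4+99.6)].tolist() for u,v in [(540,250),(540,360),(590,200),(400,200),(640,350)]])
plan([pour(.03,.101,.055,3,24),pour(.03,.101,.055,3,38),pour(.03,.101,.055,3,24)],.035,10)
E
```

```text
side []
top []
[[13, 193, 168], [12, 192, 113], [12, 194, 101], [11, 193, 107]] [[17, 138, 204], [21, 117, 242], [16, 143, 134], [16, 145, 127], [17, 137, 236]]
t 16.9 at [0.6546 0.1055 0.2028] psi 3.5 phi 16.9 w 0.114 q [ 0.13  0.1   1.9  -0.03  0.85  0.09] F [ 0.2  0.6 -3.3] g 83.9
0.8,0.3,-0.9,1.3,-7.1,-0.3,0.4,0.8,0,-1.4,-0.9,-7,0,0,0.8,0,-1.3,-1,-7,0,0,0.8,0,1.2,1.2,7,0,0,0.8,0,1.3,1,7,0,0
```

Call:
move_arm:
  series: [0.8,0.3,-0.9,1.3,-7.1,0,0,0.8,0,-1.4,-0.9,-7,0,0,0.8,0,-1.3,-1,-7,0,0,0.8,0,0,0,0,0,0,0.8,0,1.2,1.2,7,0,0]

```text
time: 17.58
tool_pos: [0.6325, 0.1079, 0.1892]
tcp_rot: [1.866, 1.986, 0.546]
wrist_force: [0.7, -0.5, -2.4]
width: 0.114
grip_force: 84.1
```

Call:
move_arm:
  series: [0.8,0,1.3,1,7,0,0,0.8,0,0,0,0,0,0,0.8,0,0,0,0,0,0]

```text
time: 17.95
tool_pos: [0.6545, 0.1094, 0.1923]
tcp_rot: [1.931, 2.052, 0.446]
wrist_force: [-0.3, -0.4, -2.7]
width: 0.112
grip_force: 84.1
```

```bash
sed -i 's/(hsv\[...,0\]<14)&(hsv\[...,1\]>110)/(hsv[...,0]<15)\&(hsv[...,1]>165)/' h.py; python3 - <<'E'
from h import *
knobs("side");knobs("top")
plan([pour(.03,.101,.055,3,24),pour(.03,.101,.055,3,43),pour(.03,.101,.055,3,24)],.035,10)
E
```

```text
side []
top [(-58, 107, 370)]
t 18.1 at [0.6527 0.1094 0.1913] psi 3.5 phi 24.3 w 0.112 q [ 0.14  0.04  2.01 -0.05  0.67  0.12] F [-0.4 -0.8 -3. ] g 84.1
0.8,-0.1,-0.4,0.2,0.3,-0.4,0.4,0.8,0,-2,-1.1,-9.5,0,0,0.8,0,-1.8,-1.4,-9.5,0,0,0.8,0,1.5,1.7,9.5,0,0,0.8,0,1.8,1.4,9.5,0,0
```

```bash
cat >> h.py <<'E'
def comp(f):
    a=snap("top")[1][125:255,160:320];b=snap("side")[1][120:360,60:380];d=snap("wrist")[1]
    r=lambda i,w,h:cv2.resize(i,(w,h),interpolation=cv2.INTER_CUBIC)
    A=np.vstack([np.hstack([r(a,400,325),r(b,400,325)]),np.hstack([r(d,366,275),np.zeros((275,434,3),np.uint8)])])
    cv2.imwrite("pics/%s.png"%f,cv2.cvtColor(A,cv2.COLOR_RGB2BGR))
E
python3 -c "
from h import *
comp('k1')"
```

```text
(no output)
```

View pics/k1.png

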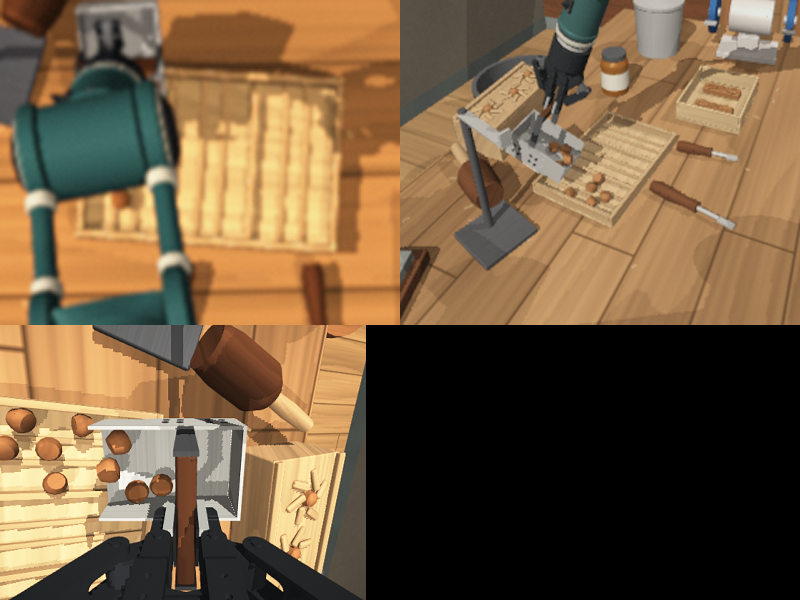

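Wrist part of the composite: five knobs lie in the left bay, at about (20,420), (5,448), (48,449), (55,483) and (82,425). Four are still in the tin at (119,442), (108,470), (137,491) and (161,485). I'll calibrate an automatic wrist count on this view.

```bash
cat >> h.py <<'E'
def wk(f=None):
    c,im=snap("wrist",f);h=cv2.cvtColor(im,cv2.COLOR_RGB2HSV).astype(int)
    m=((h[...,0]<15)&(h[...,1]>150)&(h[...,2]>60)).astype(np.uint8);m=cv2.morphologyEx(m,cv2.MORPH_OPEN,np.ones((3,3),np.uint8))
    n,l,s,ce=cv2.connectedComponentsWithStats(m)
    for i in range(1,n):
        if s[i][4]>80: print(ce[i].round().astype(int).tolist(),s[i].tolist())
    return c,im,m
E
python3 - <<'E'
from h import *
c,im,m=wk("w7")
plan([pour(.03,.101,.055,3,12),pour(.03,0,.055,-2,12),pour(.03,0,.055,-2,24)],.025,5)
E
```

```text
[336, 53] [267, 0, 128, 120, 8421]
[477, 7] [456, 0, 49, 17, 639]
[31, 134] [11, 118, 41, 34, 1073]
[114, 141] [100, 126, 31, 32, 706]
[161, 164] [145, 148, 33, 33, 857]
[11, 172] [0, 155, 26, 34, 722]
[67, 173] [49, 157, 37, 32, 928]
[260, 269] [246, 185, 29, 177, 4406]
[141, 207] [123, 190, 37, 35, 973]
[76, 221] [60, 206, 35, 31, 791]
[226, 223] [211, 208, 31, 30, 736]
[191, 232] [176, 217, 32, 31, 779]
[432, 243] [424, 231, 19, 22, 244]
[411, 316] [403, 309, 17, 17, 170]
t 18.2 at [0.6526 0.1096 0.1917] psi 3.5 phi 24.4 w 0.112 q [ 0.15  0.04  2.01 -0.05  0.67  0.12] F [ 0.2  0.9 -2.3] g 84.1
0.8,0,0.5,0.7,4.1,-0.1,0.2,0.8,-0.1,0.6,0.7,4.1,-0.1,0.1,0.8,0,0.7,0.7,4.2,-0.1,0.2,0.8,-2.1,-0.3,-0.1,0,-0.2,1,0.8,-2.1,-0.2,0,0,-0.2,0.9
0.8,-2.2,-0.2,-0.1,0,-0.2,1,0.8,-2.1,-0.2,0,0,-0.2,1,0.8,-2.1,-0.1,0,0,-0.3,1,0.8,0,-0.8,-0.5,-4,0,0,0.8,0,-0.8,-0.6,-4,0,0
0.8,0,-0.7,-0.6,-4,0,0
```

Call:
move_arm:
  series: [0.8,0,0.5,0.5,4.1,0,0.2,0.8,0,0.6,0.5,4.1,0,0.1,0.8,0,0.7,0.5,4.1,0,0.2,0.8,-1,-0.3,-0.1,0,0,1,0.8,-2,-0.2,0,0,0,0.9]

```text
time: 18.88
tool_pos: [0.6709, 0.0803, 0.1835]
tcp_rot: [2.095, 2.138, 0.239]
wrist_force: [-0.3, -0.2, -2.7]
width: 0.119
grip_force: 84.2
```

Call:
move_arm:
  series: [0.8,-2.2,-0.2,-0.1,0,0,1,0.8,-2.2,-0.2,0,0,-0.2,1,0.8,-2.1,-0.1,0,0,-0.3,1,0.8,-1,0,0,0,0,0,0.8,0,0,0,0,0,0]

```text
time: 19.5
tool_pos: [0.6666, 0.0047, 0.1826]
tcp_rot: [2.152, 2.078, 0.235]
wrist_force: [-0.8, 1.2, -2.6]
width: 0.116
grip_force: 84.1
```

```bash
python3 - <<'E'
from h import *
wk("w8")
plan([pour(.03,0,.055,-2,24),pour(.03,0,.055,-2,30),pour(.03,0,.055,-2,34),pour(.03,0,.055,-2,24)],.025,5)
E
```

```text
[35, 6] [20, 0, 29, 16, 298]
[126, 15] [109, 0, 34, 33, 909]
[15, 39] [0, 21, 35, 37, 1014]
[75, 44] [56, 27, 38, 36, 1053]
[120, 53] [103, 35, 35, 36, 896]
[134, 93] [118, 77, 33, 33, 812]
[89, 98] [72, 81, 35, 34, 926]
[260, 269] [246, 185, 29, 177, 4411]
[227, 223] [212, 209, 31, 30, 733]
[193, 232] [178, 217, 32, 31, 776]
[494, 232] [479, 219, 30, 27, 605]
[499, 316] [487, 303, 25, 26, 465]
t 19.6 at [0.6666 0.0054 0.1826] psi -1.9 phi 12.1 w 0.116 q [-0.04  0.16  1.85  0.02  0.92 -0.01] F [ 0.4  0.6 -2.3] g 84.1
0.8,-0.1,-0.8,-0.4,-4,-0.3,-0.1,0.8,0,-0.7,-0.4,-4,-0.3,0,0.8,-0.1,-0.8,-0.4,-4,-0.3,-0.1,0.8,0,-0.6,-0.4,-3,0,0,0.8,0,-0.5,-0.5,-3,0,0
0.8,0,-0.8,-0.5,-4,0,0,0.8,0,0.6,0.5,3.3,0,0,0.8,0,0.6,0.5,3.4,0,0,0.8,0,0.7,0.5,3.3,0,0
```

```bash
cat >> h.py <<'E'
def totray(p):
    d=np.array(p[:2])-TR;return np.array([d[0]*np.cos(TY)+d[1]*np.sin(TY),-d[0]*np.sin(TY)+d[1]*np.cos(TY)])
E
python3 - <<'E'
from h import *
c=cal("wrist")
for uv in [(35,6),(126,15),(15,39),(75,44),(120,53),(134,93),(89,98)]: print(uv,(totray(onz(c,uv,.021))*1000).round())
E
```

```text
(35, 6) [-44. 132.]
(126, 15) [ 16. 132.]
(15, 39) [-59. 110.]
(75, 44) [-20. 109.]
(120, 53) [ 10. 105.]
(134, 93) [19. 77.]
(89, 98) [-14.  71.]
```

All nine are accounted for: seven in the left bay and two still in the tin. I'll pour these two into the middle bay, and later move two knobs by hand to the right bay.

```bash
python3 - <<'E'
from h import *
plan([pour(.03,0,.05,-2,24),pour(.02,0,.048,-2,56)],.025,7)
E
```

```text
t 19.6 at [0.6666 0.0054 0.1826] psi -1.9 phi 12.1 w 0.116 q [-0.04  0.16  1.85  0.02  0.92 -0.01] F [ 0.4  0.6 -2.3] g 84.1
0.8,-0.1,-1.2,-0.3,-6,-0.4,-0.1,0.8,-0.1,-1.2,-0.4,-6,-0.5,-0.1,0.8,0,-1.6,-0.6,-6.4,0,0,0.8,0,-1.5,-0.8,-6.4,0,0,0.8,0.1,-1.4,-0.9,-6.4,0,0
0.8,0,-1.3,-1.2,-6.4,0,0,0.8,0,-1.2,-1.2,-6.4,0,0
```

Call:
move_arm:
  series: [0.8,0,-1.2,-0.3,-6,0,0,0.8,0,-1.2,-0.4,-6,0,0,0.8,0,-1.6,-0.6,-6.4,0,0,0.8,0,-1.5,-0.8,-6.4,0,0,0.8,0,0,0,0,0,0]

```text
time: 20.18
tool_pos: [0.6016, 0.0088, 0.176]
tcp_rot: [1.893, 1.827, 0.614]
wrist_force: [-0.8, -0.1, -2.3]
width: 0.114
grip_force: 84.2
```

Call:
move_arm:
  series: [0.8,0,0,0,0,0,0,0.8,0,-1.4,-0.9,-6.4,0,0,0.8,0,0,0,0,0,0,0.8,0,-1.3,-1.2,-6.4,0,0,0.8,0,0,0,0,0,0]

```text
time: 20.8
tool_pos: [0.5719, 0.0093, 0.1778]
tcp_rot: [1.745, 1.677, 0.786]
wrist_force: [0.5, 0.1, -2.6]
width: 0.113
grip_force: 84.3
```

Call:
move_arm:
  series: [0.8,0,-1.2,-1.2,-6.4,0,0,0.8,0,0,0,0,0,0,0.8,0,0,0,0,0,0,0.8,0,0,0,0,0,0]

```text
time: 21.3
tool_pos: [0.5492, 0.0107, 0.2006]
tcp_rot: [1.683, 1.615, 0.844]
wrist_force: [-0.9, -0.3, -2.1]
width: 0.111
grip_force: 84.3
```

```bash
cat >> h.py <<'E'
def wt(f=None):
    """wrist knob blobs -> tray mm"""
    c,im,m=wk(f);n,l,s,ce=cv2.connectedComponentsWithStats(m)
    print([(totray(onz(c,ce[i],.021))*1000).round().astype(int).tolist()+[int(s[i][4])] for i in range(1,n) if 350<s[i][4]<1600])
E
python3 - <<'E'
from h import *
wt("w9")
plan([pour(.02,0,.06,-2,40),pour(.02,0,.08,-2,10),(.55,.03,.27,-8,0,.8)],.04,8)
E
```

```text
[15, 3] [6, 0, 18, 7, 107]
[97, 17] [80, 0, 36, 36, 1034]
[3, 37] [0, 22, 8, 30, 183]
[52, 44] [31, 25, 42, 40, 1287]
[94, 55] [77, 37, 35, 36, 1016]
[109, 95] [92, 79, 34, 33, 865]
[63, 104] [46, 84, 40, 36, 789]
[260, 270] [247, 185, 28, 177, 4258]
[60, 236] [45, 219, 32, 33, 866]
[[13, 131, 1034], [-21, 108, 1287], [8, 105, 1016], [17, 76, 865], [-19, 69, 789], [-33, -26, 866]]
t 21.4 at [0.5487 0.0107 0.2   ] psi -2.0 phi 54.4 w 0.112 q [-0.03 -0.38  2.57  0.41  0.   -0.39] F [-0.3  0.1 -1.8] g 84.3
0.8,-0.1,1.2,1.9,7.2,-0.3,-0.3,0.8,-0.1,1.4,1.8,7.2,-0.2,-0.2,0.8,0,1.4,1,7.5,0,0,0.8,0,1.5,0.9,7.5,0,0,0.8,0,1.6,0.6,7.5,0,0
0.8,0,1.7,0.4,7.5,0,0,0.8,0.5,-2.5,-2.2,2.5,-0.1,1.5,0.8,0.5,-2.6,-2.1,2.5,-0.2,1.5,0.8,0.4,-2.7,-1.9,2.5,-0.1,1.5,0.8,0.3,-2.8,-1.9,2.5,-0.2,1.5
```

Call:
move_arm:
  series: [0.8,0,1.2,1,7.2,0,0,0.8,0,1.4,1.2,7.2,0,0,0.8,0,1.4,0.6,7.5,0,0,0.8,0,1.5,0.5,7.5,0,0,0.8,0,1.6,0.2,7.5,0,0]

```text
time: 21.98
tool_pos: [0.6234, 0.0129, 0.22]
tcp_rot: [2.073, 2.016, 0.366]
wrist_force: [0.2, 0.3, -2.2]
width: 0.111
grip_force: 84.2
```

Call:
move_arm:
  series: [0.8,0,1,0,7.5,0,0,0.8,0.3,-2.5,-2.2,2.5,0,1.5,0.8,0.3,-3.2,-2.1,2.5,0,1.5,0.8,0.3,-3.5,-1.9,2.5,0,1.5,0.8,0.3,-3.5,-1.9,2.5,0,1.5]

```text
time: 22.6
tool_pos: [0.4949, 0.0318, 0.2859]
tcp_rot: [2.359, 2.071, 0.072]
wrist_force: [0.5, 0.7, -1.2]
width: 0.117
grip_force: 84.2
```

```bash
python3 - <<'E'
from h import *
wt("w10");knobs("side");knobs("top");snap("side","s10");snap("top","t10")
plan([(.52,.05,.30,-8,0,.8)],.04,8)
E
```

```text
[16, 10] [4, 0, 25, 23, 218]
[458, 16] [444, 0, 27, 39, 384]
[495, 27] [472, 0, 40, 68, 1662]
[440, 25] [432, 5, 19, 39, 265]
[287, 49] [277, 40, 20, 21, 332]
[479, 46] [474, 40, 10, 13, 89]
[340, 53] [330, 44, 20, 21, 330]
[436, 53] [432, 46, 8, 16, 84]
[271, 80] [261, 69, 22, 22, 382]
[307, 78] [296, 68, 22, 22, 378]
[334, 80] [322, 69, 22, 23, 361]
[438, 137] [431, 79, 13, 110, 869]
[341, 105] [330, 95, 22, 21, 337]
[311, 113] [301, 102, 21, 22, 360]
[127, 153] [113, 141, 31, 33, 453]
[260, 267] [246, 185, 29, 177, 4190]
[186, 281] [162, 274, 51, 20, 706]
[441, 336] [427, 331, 30, 11, 166]
[[145, 164, 384], [-60, 109, 382], [-20, 108, 378], [10, 106, 361], [135, 35, 869], [-15, 71, 360], [-230, 37, 453], [-181, -134, 706]]
side []
top [(-41, 146, 70)]
t 22.9 at [0.4959 0.0318 0.2856] psi -7.3 phi 2.8 w 0.117 q [-0.01 -0.13  1.94  0.03  1.3   0.11] F [-0.3  0.4 -2. ] g 84.2
0.8,2.2,2.2,-1.3,2,-1.9,0.7
```

```bash
python3 - <<'E'
import cv2,numpy as np
a=cv2.imread("pics/w10.png");b=cv2.imread("pics/s10.png")[120:360,60:380]
cv2.imwrite("pics/v10.png",np.hstack([cv2.resize(a,(400,300)),cv2.resize(b,(400,300),interpolation=cv2.INTER_CUBIC)]))
E
```

```text
(no output)
```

View pics/v10.png

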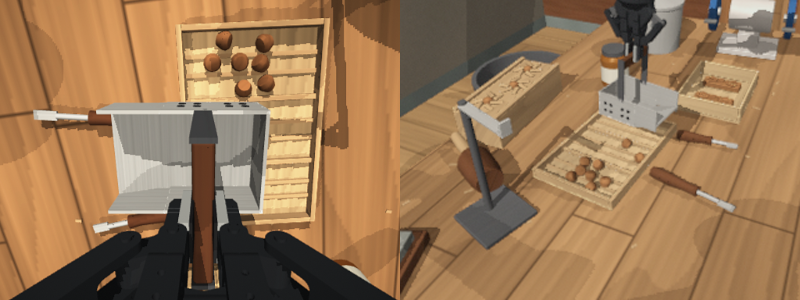

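The tin is empty, with seven knobs in the left bay and two in the middle bay. Hanging the tin next.

```bash
cat >> h.py <<'E'
def st(x,y,z,yaw=-14.5,o=.8):
    a=np.radians(-14.5);return (.7125+x*np.cos(a)-y*np.sin(a),.279+x*np.sin(a)+y*np.cos(a),z,yaw,0,o)
E
python3 - <<'E'
from h import *
plan([(.47,.15,.314,-12,0,.8),st(-.206,0,.314)],.04,8)
E
```

```text
t 22.9 at [0.4959 0.0318 0.2856] psi -7.3 phi 2.8 w 0.117 q [-0.01 -0.13  1.94  0.03  1.3   0.11] F [-0.3  0.4 -2. ] g 84.2
0.8,2.9,-1,-0.6,0.5,-0.5,1.2,0.8,2.8,-1.1,-0.7,0.4,-0.5,1.1,0.8,2.8,-1.1,-0.7,0.5,-0.5,1.2,0.8,2.8,-1.2,-0.7,0.5,-0.5,1.2,0.8,3.7,0.1,0,0,0,0.5
0.8,3.7,0.1,0,0,0,0.5,0.8,3.7,0,0,0,0,0.5,0.8,3.8,0,0,0,0,0.5,0.8,3.7,0,0,0,0,0.5
```

Call:
move_arm:
  series: [0.8,2.9,-1,-0.6,0.5,-0.5,1.2,0.8,2.8,-1.1,-0.7,0.4,-0.5,1.1,0.8,2.8,-1.1,-0.7,0.5,-0.5,1.2,0.8,2.8,-1.2,-0.7,0.5,-0.5,1.2,0.8,3.7,0.1,0,0,0,0.5]

```text
time: 23.48
tool_pos: [0.4781, 0.1871, 0.3141]
tcp_rot: [-2.451, -1.964, 0.0]
wrist_force: [2.0, -0.4, -1.7]
width: 0.119
grip_force: 84.3
```

Call:
move_arm:
  series: [0.8,3.7,0.1,0,0,0,0.5,0.8,3.7,0,0,0,0,0.5,0.8,3.8,0,0,0,0,0.5,0.8,3.7,0,0,0,0,0.5,0.8,0,0,0,0,0,0]

```text
time: 24.1
tool_pos: [0.5133, 0.3333, 0.3122]
tcp_rot: [-2.481, -1.924, 0.003]
wrist_force: [-0.4, -0.6, -2.6]
width: 0.118
grip_force: 84.2
```

```bash
python3 - <<'E'
from h import *
plan([st(-.206,0,.314),st(-.088,0,.314)],.03,8)
c,_=snap("side","s11");c,_=snap("wrist","w11")
S=cal("side");T=cal("top");i=cv2.imread("pics/s11.png")
a=cv2.resize(i[150:300,70:230],(427,400),interpolation=cv2.INTER_CUBIC)
b=cv2.resize(cv2.imread("pics/w11.png"),(373,400))
cv2.imwrite("pics/v11.png",np.hstack([a,b]))
# predicted hook points in side/wrist frames
P=[st(0,0,.272)[:3],st(-.1315,.01,.289)[:3],st(-.1315,-.01,.289)[:3]]
print(proj(S,P).round(1),proj(c,P).round(1))
E
```

```text
t 24.1 at [0.5133 0.3333 0.3122] psi -14.4 phi 0.2 w 0.118 q [0.53 0.11 1.65 0.   1.38 0.79] F [-0.4 -0.6 -2.6] g 84.2
0.8,-0.3,0,-0.2,-0.2,0,0.1,0.8,0,3,0,0,0,0,0.8,0,2.9,0,0,0,0,0.8,0,3,0,0,0,0,0.8,0,2.9,0,0,0,0
[[108.8 200.8]
 [139.9 218. ]
 [148.4 213.3]] [[632.3 236.4]
 [410.3 232.1]
 [405.1 267.5]]
```

View pics/v11.png

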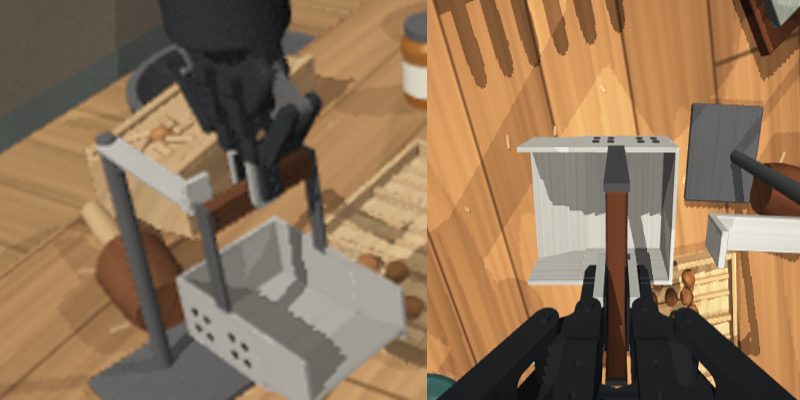

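Side crop: tab top at (187,184)–(207,173), predicted (186,181)–(209,169), so the stand fit holds. The bar is in front of the tab and above it. Sliding it over the hook.

Call:
move_arm:
  series: [0.8,0,0,-0.2,0,0,0,0.8,0,3,0,0,0,0,0.8,0,2.9,0,0,0,0,0.8,0,3,0,0,0,0,0.8,0,2.9,0,0,0,0]

```text
time: 24.82
tool_pos: [0.6277, 0.2999, 0.3165]
tcp_rot: [-2.485, -1.92, 0.0]
wrist_force: [-0.1, 0.4, -1.3]
width: 0.111
grip_force: 84.3
```

Call:
move_arm:
  series: [0.8,0,0,0,0,0,0,0.8,0,0,0,0,0,0,0.8,0,0,0,0,0,0]

```text
time: 25.2
tool_pos: [0.6259, 0.3014, 0.3163]
tcp_rot: [-2.483, -1.922, 0.001]
wrist_force: [0.3, -0.4, -1.8]
width: 0.108
grip_force: 84.2
```

```bash
python3 - <<'E'
from h import *
print(st(-.088,0,.314))
plan([st(-.088,.003,.278)],.01,8)
E
```

```text
(np.float64(0.6273030076467265), np.float64(0.30103344035679086), 0.314, -14.5, 0, 0.8)
t 25.2 at [0.6259 0.3014 0.3163] psi -14.5 phi 0.1 w 0.108 q [0.41 0.27 1.46 0.   1.42 0.66] F [ 0.3 -0.4 -1.8] g 84.2
0.8,0.1,0,1,0,0,0,0.8,0.1,0.1,0.9,-0.1,0,0,0.8,0,0,1,0,0,0,0.8,0.1,0.1,0.9,0,0,0
```

No contact. Lowering gently and watching the force.

Call:
move_arm:
  series: [0.8,0,0,1,0,0,0,0.8,0,0,0.9,0,0,0,0.8,0,0,1,0,0,0,0.8,0,0,0.5,0,0,0,0.8,0,0,0,0,0,0]

```text
time: 25.82
tool_pos: [0.6262, 0.3013, 0.2809]
tcp_rot: [-2.483, -1.922, 0.004]
wrist_force: [-0.3, 0.4, -3.0]
width: 0.114
grip_force: 84.2
```

Call:
move_arm:
  series: [0.8,0,0,0.2,0,0,0,0.8,0,0,0,0,0,0]

```text
time: 26.08
tool_pos: [0.6267, 0.3014, 0.2802]
tcp_rot: [-2.483, -1.922, 0.001]
wrist_force: [-0.1, 0.1, -2.1]
width: 0.11
grip_force: 84.2
```

Call:
move_arm:
  series: [0.8,0,0,0.2,0,0,0,0.8,0,0,0,0,0,0]

```text
time: 26.32
tool_pos: [0.6268, 0.3015, 0.2791]
tcp_rot: [-2.483, -1.922, -0.001]
wrist_force: [-0.6, -0.2, 2.7]
width: 0.112
grip_force: 84.7
```

Call:
move_arm:
  series: [0.8,0,0,0.1,0,0,0,0.8,0,0,0,0,0,0]

```text
time: 26.58
tool_pos: [0.6269, 0.3015, 0.2791]
tcp_rot: [-2.483, -1.922, -0.002]
wrist_force: [-2.4, -0.6, 6.2]
width: 0.114
grip_force: 85.4
```

The bar rests on the hook at the expected height. Releasing with a small opening, because of the tab.

Call:
move_arm:
  series: [0.8,0,0,-0.1,0,0,0,1.6,0,0,0,0,0,0,2.4,0,0,0,0,0,0,3,0,0,0,0,0,0,3,0,0,0,0,0,0]

```text
time: 27.2
tool_pos: [0.6265, 0.3014, 0.2776]
tcp_rot: [-2.483, -1.922, 0.002]
wrist_force: [0.3, 0.8, -0.4]
width: 0.351
grip_force: 0.0
```

Call:
move_arm:
  series: [3,0,0,0,0,0,0,3,0,0,-1,0,0,0,3,0,0,-2,0,0,0,3,0,0,-3,0,0,0,3,0,0,-4,0,0,0]

```text
time: 27.82
tool_pos: [0.6265, 0.3013, 0.3797]
tcp_rot: [-2.483, -1.922, 0.002]
wrist_force: [-0.2, -0.1, 0.3]
width: 0.353
grip_force: 0.0
```

```bash
python3 - <<'E'
from h import *
wt("w12")
plan([(.50,.16,.34,-50,0,4.5)],.05,8)
E
```

```text
[340, 27] [317, 0, 46, 56, 728]
[400, 10] [393, 0, 18, 22, 253]
[50, 11] [46, 4, 10, 15, 90]
[260, 199] [252, 143, 17, 114, 1772]
[398, 171] [356, 146, 78, 57, 2928]
[274, 246] [270, 239, 11, 15, 125]
[237, 248] [230, 242, 14, 14, 160]
[273, 262] [266, 255, 14, 13, 126]
[232, 265] [228, 258, 9, 15, 116]
[253, 265] [247, 259, 14, 10, 85]
[280, 276] [274, 269, 14, 14, 166]
[497, 276] [488, 268, 18, 17, 237]
[261, 282] [254, 276, 14, 13, 158]
[226, 321] [221, 314, 11, 15, 134]
[492, 330] [483, 323, 18, 16, 217]
[260, 331] [254, 325, 13, 14, 156]
[508, 371] [503, 366, 9, 13, 87]
[[153, 427, 728]]
t 27.9 at [0.6284 0.3021 0.3881] psi -14.5 phi 0.6 w 0.350 q [0.41 0.25 1.35 0.   1.53 0.66] F [0.7 1.2 5.3] g 0.0
4.5,-3.4,-1.8,0.9,0.1,-0.1,7.1,4.5,-3.6,-1.3,1,0,-0.1,7.1,4.5,-3.7,-0.9,0.9,0.1,-0.1,7.1,4.5,-3.8,-0.4,0.9,0,-0.1,7.1,4.5,-3.9,0,1,0,-0.1,7.1
```

Call:
move_arm:
  series: [4.5,-3.4,-1.8,0.9,0,0,7.1,4.5,-3.6,-1.3,1,0,0,7.1,4.5,-3.7,-0.9,0.9,0,0,7.1,4.5,-3.8,-0.4,0.9,0,0,7.1,4.5,-3.9,0,1,0,0,7.1]

```text
time: 28.5
tool_pos: [0.4973, 0.1584, 0.3328]
tcp_rot: [-2.953, -1.068, -0.003]
wrist_force: [1.2, -0.1, -0.2]
width: 0.528
grip_force: 0.0
```

```bash
python3 - <<'E'
from h import *
plan([(.54,.10,.24,-94.6,0,4.5)],.05,9)
E
```

```text
t 28.5 at [0.4973 0.1584 0.3328] psi -50.2 phi 0.1 w 0.528 q [ 0.26 -0.07  1.8   0.    1.41  1.14] F [ 1.2 -0.1 -0.2] g 0.0
4.5,-0.1,1.4,1.9,0,0,8.9,4.5,0.1,1.5,1.8,0,0,8.8,4.5,0.4,1.4,1.9,0,-0.1,8.9,4.5,0.6,1.3,1.8,-0.1,0,8.9,4.5,0.7,1.3,1.9,0,0,8.9
```

Call:
move_arm:
  series: [4.5,0,1.4,1.9,0,0,8.9,4.5,0.1,1.5,1.8,0,0,8.8,4.5,0.4,1.4,1.9,0,0,8.9,4.5,0.6,1.3,1.8,0,0,8.9,4.5,0.7,1.3,1.9,0,0,8.9]
  grip_force: 30

```text
time: 29.12
tool_pos: [0.5421, 0.1008, 0.2394]
tcp_rot: [-3.138, 0.129, -0.002]
wrist_force: [-0.3, 0.2, 0.4]
width: 0.525
grip_force: 0.0
```

Call:
move_arm:
  series: [4.5,0,0,0,0,0,0,4.5,0,0,0,0,0,0]

```text
time: 29.38
tool_pos: [0.5414, 0.1014, 0.2396]
tcp_rot: [-3.138, 0.117, -0.0]
wrist_force: [0.5, 0.2, -0.2]
width: 0.525
grip_force: 0.0
```

```bash
python3 - <<'E'
from h import *
wt("w13");c=cal("wrist")
print(pose()[1],proj(c,[[*tray(-.098,.148),.026],[*tray(.098,.148),.026],[*tray(0,.051),.016]]))
T,im=snap("top","t13");h=cv2.cvtColor(im,cv2.COLOR_RGB2HSV).astype(int)
m=((h[...,0]<15)&(h[...,1]>150)&(h[...,2]>60)).astype(np.uint8)
n,l,s,ce=cv2.connectedComponentsWithStats(m);print("top",[(totray(onz(T,ce[i],.021))*1000).round().astype(int).tolist()+[int(s[i][4])] for i in range(1,n) if 20<s[i][4]<150])
E
```

```text
[133, 4] [126, 0, 15, 11, 105]
[416, 2] [400, 0, 31, 5, 118]
[468, 3] [461, 0, 16, 6, 83]
[499, 3] [488, 0, 21, 6, 115]
[132, 30] [124, 25, 15, 11, 88]
[124, 89] [118, 82, 14, 15, 124]
[276, 99] [264, 88, 24, 24, 411]
[220, 103] [209, 91, 24, 25, 452]
[248, 108] [236, 97, 23, 24, 391]
[280, 134] [269, 123, 23, 24, 444]
[244, 139] [233, 128, 23, 23, 433]
[505, 144] [499, 130, 13, 25, 198]
[373, 151] [361, 141, 26, 23, 458]
[215, 159] [204, 148, 24, 24, 424]
[243, 177] [232, 166, 23, 22, 393]
[496, 185] [491, 178, 11, 14, 91]
[338, 203] [326, 192, 24, 23, 419]
[452, 263] [436, 224, 40, 81, 1785]
[304, 285] [290, 237, 35, 90, 1179]
[[20, 75, 411], [16, 131, 452], [11, 103, 391], [-14, 70, 444], [-20, 108, 433], [-32, -27, 458], [-41, 138, 424], [-59, 109, 393], [-88, 6, 419], [-191, 38, 1179]]
[0.54152216 0.10156801 0.23971311] [[207.2640844  212.38354504]
 [198.26378957  10.40381774]
 [299.43934532 119.67946411]]
top [[557, 328, 35], [596, -252, 21], [541, -95, 51], [490, 672, 37], [485, 636, 21], [447, 674, 31], [429, 629, 122], [375, -120, 59], [349, 67, 60], [345, -28, 57], [-41, 137, 48], [-31, -28, 47], [-57, 107, 50], [-21, -784, 23], [-87, 4, 50]]
```

Wrist and top agree to within 2 mm on all the knobs. I'll take C (-58,108) and B (16,131) over to the right bay.

```bash
python3 - <<'E'
from h import *
a=tray(-.058,.108);print(a)
plan([(*a,.10,-64.6,0,3.6),(*a,.021,-64.6,0,3.6)],.045,9)
E
```

```text
[0.52934831 0.12050366]
t 29.5 at [0.5415 0.1016 0.2397] psi -94.3 phi 0.1 w 0.528 q [0.14 0.03 1.87 0.   1.24 1.78] F [-0.5  0.8  0.9] g 0.0
3.6,-0.3,-0.4,3.5,0,0,-7.4,3.6,-0.3,-0.5,3.5,0,0,-7.4,3.6,-0.2,-0.5,3.5,-0.1,0,-7.5,3.6,-0.2,-0.6,3.5,0,-0.1,-7.4,3.6,0,0,3.9,0,0,0
3.6,0,0,4,0,0,0
```

Call:
move_arm:
  series: [3.6,-0.3,-0.4,3.5,0,0,-7.4,3.6,-0.3,-0.5,3.5,0,0,-7.4,3.6,-0.2,-0.5,3.5,0,0,-7.5,3.6,-0.2,-0.6,3.5,0,0,-7.4,3.6,0,0,3.5,0,0,0]

```text
time: 30.1
tool_pos: [0.5286, 0.1209, 0.0632]
tcp_rot: [-3.063, -0.692, -0.001]
wrist_force: [1.3, -0.4, 0.1]
width: 0.421
grip_force: 0.0
```

Call:
move_arm:
  series: [3.6,0,0,2.2,0,0,0,3.6,0,0,2.2,0,0,0,3.6,0,0,0,0,0,0]

```text
time: 30.48
tool_pos: [0.5278, 0.1204, 0.0188]
tcp_rot: [-3.064, -0.689, 0.004]
wrist_force: [0.8, -0.6, -0.6]
width: 0.422
grip_force: 0.0
```

Call:
move_arm:
  series: [1.2,0,0,0,0,0,0,1.2,0,0,0,0,0,0,1.2,0,0,0,0,0,0,1.2,0,0,0,0,0,0]

```text
time: 30.98
tool_pos: [0.5287, 0.1201, 0.0198]
tcp_rot: [-3.064, -0.687, -0.0]
wrist_force: [0.5, 1.1, 3.2]
width: 0.27
grip_force: 29.6
```

```bash
python3 - <<'E'
from h import *
b=tray(-.05,-.101);s=pose()[1];print(b)
plan([(s[0],s[1],.09,-64.6,0,1.2),(*b,.09,-90,0,1.2),(*b,.023,-90,0,1.2)],.05,9)
E
```

```text
[ 0.52056096 -0.08846472]
t 31.0 at [0.5287 0.1201 0.0198] psi -64.7 phi 0.1 w 0.270 q [0.18 0.25 2.07 0.   0.82 1.31] F [0.5 1.1 3.2] g 29.6
1.2,0,0,-3.5,0,0,-0.1,1.2,0,0,-3.5,-0.1,0,0,1.2,-1.9,3.7,0,0,0,5.1,1.2,-1.6,3.9,0,0,0,5.1,1.2,-1.3,3.9,0,0,0,5
1.2,-0.9,4.1,0,0,0,5.1,1.2,-0.5,4.2,0,0,0,5.1,1.2,0,0,3.3,0,0,0,1.2,0,0,3.4,0,0,0
```

Held (width 23 mm). Carrying it over.

Call:
move_arm:
  series: [1.2,0,0,-3.5,0,0,0,1.2,0,0,-3.5,0,0,0,1.2,-1.9,3.7,0,0,0,5.1,1.2,-1.6,3.9,0,0,0,5.1,1.2,-1.3,3.9,0,0,0,5]

```text
time: 31.6
tool_pos: [0.5225, -0.006, 0.0891]
tcp_rot: [-3.129, -0.272, 0.002]
wrist_force: [-0.4, -1.0, 0.1]
width: 0.272
grip_force: 29.6
```

Call:
move_arm:
  series: [1.2,-0.9,4.1,0,0,0,5.1,1.2,-0.5,4.2,0,0,0,5.1,1.2,0,0,3.3,0,0,0,1.2,0,0,3.2,0,0,0,1.2,0,0,0,0,0,0]

```text
time: 32.22
tool_pos: [0.5171, -0.0886, 0.0217]
tcp_rot: [-3.139, 0.004, 0.011]
wrist_force: [-1.1, -0.7, -0.2]
width: 0.275
grip_force: 30.5
```

Call:
move_arm:
  series: [1.2,0,0,0.2,0,0,0,3.4,0,0,0,0,0,0,3.4,0,0,0,0,0,0,3.4,0,0,-3,0,0,0,3.4,0,0,-5,0,0,0]

```text
time: 32.85
tool_pos: [0.5179, -0.0886, 0.1012]
tcp_rot: [-3.14, 0.003, 0.009]
wrist_force: [0.5, -0.6, -0.5]
width: 0.397
grip_force: 0.0
```

```bash
python3 - <<'E'
from h import *
wt();b=tray(.016,.131);print(b)
plan([(.49,.02,.15,-50,0,3.2),(*b,.12,-8.6,0,3.2),(*b,.021,-8.6,0,3.2)],.055,10)
E
```

```text
[388, 27] [367, 0, 43, 57, 1724]
[377, 96] [358, 80, 38, 36, 980]
[5, 132] [0, 113, 14, 35, 341]
[371, 125] [355, 117, 32, 17, 224]
[494, 147] [479, 143, 31, 9, 165]
[149, 167] [129, 149, 39, 39, 1167]
[362, 170] [346, 149, 37, 39, 922]
[365, 150] [355, 148, 23, 7, 96]
[453, 175] [380, 156, 132, 40, 2183]
[256, 202] [238, 185, 37, 35, 1032]
[389, 193] [380, 190, 23, 10, 134]
[481, 199] [472, 191, 18, 15, 132]
[455, 197] [444, 194, 23, 6, 89]
[349, 207] [340, 198, 26, 19, 217]
[349, 244] [334, 220, 33, 51, 734]
[101, 244] [83, 227, 36, 35, 903]
[114, 286] [90, 276, 47, 27, 631]
[62, 314] [0, 294, 91, 42, 1192]
[286, 332] [269, 299, 33, 69, 1818]
[506, 347] [495, 304, 17, 73, 708]
[227, 318] [218, 315, 18, 7, 109]
[[24, -165, 980], [-31, -27, 1167], [-22, -164, 922], [-49, -97, 1032], [-75, -164, 734], [-88, 7, 903], [-121, 0, 631], [-148, 40, 1192], [-151, -297, 708]]
[0.60495452 0.13749485]
t 32.9 at [ 0.5237 -0.0898  0.1098] psi -90.1 phi 0.4 w 0.401 q [-0.22  0.11  2.04  0.    0.98  1.36] F [ 2.3 -0.6  4.6] g 0.0
3.2,-0.7,-2.2,-0.8,0,-0.1,-8,3.2,-0.3,-2.3,-0.8,0.1,0,-8,3.2,-0.1,-2.3,-0.8,0,-0.1,-8.1,3.2,0.3,-2.2,-0.8,0.1,-0.1,-8,3.2,0.6,-2.3,-0.8,0,-0.1,-8
3.2,3.3,-0.3,0.6,0,0,-8.3,3.2,3.3,0.1,0.6,0,0,-8.3,3.2,3.2,0.7,0.6,0,0,-8.2,3.2,3.1,1.1,0.6,0,0,-8.3,3.2,2.9,1.5,0.5,0,0,-8.3
3.2,0,0,5,0,0,0,3.2,0,0,4.9,0,0,0
```

Call:
move_arm:
  series: [3.2,-0.7,-2.2,-0.8,0,0,-8,3.2,-0.3,-2.3,-0.8,0,0,-8,3.2,0,-2.3,-0.8,0,0,-8.1,3.2,0.3,-2.2,-0.8,0,0,-8,3.2,0.6,-2.3,-0.8,0,0,-8]

```text
time: 33.52
tool_pos: [0.4873, 0.0221, 0.1429]
tcp_rot: [-2.949, -1.081, -0.0]
wrist_force: [0.2, 0.6, -0.4]
width: 0.373
grip_force: 0.0
```

Call:
move_arm:
  series: [3.2,3.3,-0.3,0.6,0,0,-8.3,3.2,3.3,0.1,0.6,0,0,-8.3,3.2,3.2,0.7,0.6,0,0,-8.2,3.2,3.1,1.1,0.6,0,0,-8.3,3.2,2.9,1.5,0.5,0,0,-8.3]

```text
time: 34.15
tool_pos: [0.6035, 0.1394, 0.1132]
tcp_rot: [-2.376, -2.053, -0.0]
wrist_force: [0.4, -0.3, -0.3]
width: 0.374
grip_force: 0.0
```

Call:
move_arm:
  series: [3.2,0,0,0,0,0,0,3.2,0,0,0,0,0,0]

```text
time: 34.4
tool_pos: [0.6022, 0.1383, 0.113]
tcp_rot: [-2.381, -2.046, 0.002]
wrist_force: [-0.2, -0.5, -0.3]
width: 0.374
grip_force: 0.0
```

```bash
python3 - <<'E'
from h import *
wt();b=tray(.016,.131)
plan([(*b,.021,-8.6,0,3.2)],.035,10)
E
```

```text
[508, 22] [502, 11, 10, 21, 131]
[182, 200] [164, 184, 37, 34, 949]
[264, 202] [248, 186, 34, 35, 866]
[217, 234] [200, 219, 34, 31, 730]
[259, 238] [242, 222, 34, 33, 890]
[273, 272] [257, 256, 33, 32, 856]
[234, 282] [224, 268, 22, 30, 528]
[36, 330] [0, 315, 85, 36, 2259]
[[-41, 138, 949], [16, 132, 866], [-19, 111, 730], [10, 105, 890], [19, 77, 856], [-11, 71, 528]]
t 34.5 at [0.602 0.138 0.113] psi -8.7 phi 0.1 w 0.372 q [0.18 0.26 1.85 0.   1.03 0.34] F [-0.9 -0.6  0.8] g 0.0
3.2,0,0.1,3.1,0,0,0,3.2,0,0.1,3,-0.1,0,-0.1,3.2,0,0.1,3.1,0,0,0
```

Call:
move_arm:
  series: [3,0,0.1,2.5,0,0,2,3,0,0.1,2.5,0,0,0,3,0,0,2.2,0,0,0,3,0,0,2,0,0,0,3,0,0,0,0,0,0]

```text
time: 35.08
tool_pos: [0.6024, 0.1374, 0.0191]
tcp_rot: [-2.415, -2.003, 0.007]
wrist_force: [0.2, 0.5, -0.6]
width: 0.356
grip_force: 0.0
```

Call:
move_arm:
  series: [1.2,0,0,0,0,0,0,1.2,0,0,0,0,0,0,1.2,0,0,0,0,0,0,1.2,0,0,0,0,0,0]

```text
time: 35.58
tool_pos: [0.6047, 0.1383, 0.0214]
tcp_rot: [-2.416, -2.006, 0.0]
wrist_force: [1.5, 0.2, -0.1]
width: 0.256
grip_force: 29.4
```

```bash
python3 - <<'E'
from h import *
b=tray(.015,-.101);s=pose()[1];print(b)
plan([(s[0],s[1],.09,-10.6,0,1.2),(*b,.09,-45,0,1.2),(*b,.023,-45,0,1.2)],.05,9)
E
```

```text
[ 0.58535159 -0.09367765]
t 35.6 at [0.6047 0.1383 0.0214] psi -10.6 phi 0.1 w 0.256 q [0.18 0.38 1.9  0.   0.87 0.37] F [ 1.5  0.2 -0.1] g 29.4
1.2,0,0,-3.4,0,0,0,1.2,0,0,-3.5,-0.1,0,0,1.2,-4.6,0.5,0,0,0,6.9,1.2,-4.6,1,0,0,0,6.9,1.2,-4.4,1.6,0,0,0,6.8
1.2,-4.1,2,0,0,0,6.9,1.2,-3.9,2.6,0,0,-0.1,6.9,1.2,0,0,3.4,0,0,0,1.2,0,0,3.3,0,0,0
```

Call:
move_arm:
  series: [1.2,0,0,-3.4,0,0,0,1.2,0,0,-3.5,0,0,0,1.2,-4.6,0.5,0,0,0,6.9,1.2,-4.6,1,0,0,0,6.9,1.2,-4.4,1.6,0,0,0,6.8]

```text
time: 36.2
tool_pos: [0.5929, -0.0026, 0.0902]
tcp_rot: [-2.739, -1.537, 0.001]
wrist_force: [0.7, 0.3, -0.5]
width: 0.258
grip_force: 29.4
```

Call:
move_arm:
  series: [1.2,-4.1,2,0,0,0,6.9,1.2,-3.9,2.6,0,0,0,6.9,1.2,0,0,3.4,0,0,0,1.2,0,0,3.3,0,0,0,1.2,0,0,0,0,0,0]

```text
time: 36.83
tool_pos: [0.583, -0.0933, 0.0205]
tcp_rot: [-2.899, -1.2, 0.008]
wrist_force: [-0.8, 0.4, -0.2]
width: 0.255
grip_force: 29.3
```

Call:
move_arm:
  series: [1.2,0,0,0,0,0,0,3.4,0,0,0,0,0,0,3.4,0,0,0,0,0,0,3.4,0,0,-3,0,0,0,3.4,0,0,-5,0,0,0]

```text
time: 37.45
tool_pos: [0.5833, -0.0932, 0.1018]
tcp_rot: [-2.899, -1.2, 0.008]
wrist_force: [0.9, -0.1, -0.7]
width: 0.397
grip_force: 0.0
```

```bash
python3 - <<'E'
from h import *
plan([(.48,-.10,.28,-90,0,3.4),(.46,.0,.34,-90,0,3.4)],.055,10)
E
```

```text
t 37.5 at [ 0.5833 -0.0932  0.1018] psi -45.0 phi 0.4 w 0.397 q [-0.2   0.23  1.91  0.    1.    0.58] F [ 0.9 -0.1 -0.7] g 0.0
3.4,-1.6,-1.4,-3.6,0,0.1,9,3.4,-1.7,-1.1,-3.5,-0.1,0,9,3.4,-1.9,-0.8,-3.6,0,0.1,9,3.4,-2.1,-0.6,-3.5,-0.1,0.1,9,3.4,-2,-0.1,-3.6,0,0,9
3.4,-0.7,-3.4,-2,0,0,0,3.4,-0.7,-3.3,-2,0,0,0,3.4,-0.6,-3.4,-2,0,0,0
```

Call:
move_arm:
  series: [3.4,-1.6,-1.4,-3.6,0,0,9,3.4,-1.7,-1.1,-3.5,0,0,9,3.4,-1.9,-0.8,-3.6,0,0,9,3.4,-2.1,-0.6,-3.5,0,0,9,3.4,-2,0,-3.6,0,0,9]

```text
time: 38.08
tool_pos: [0.481, -0.1016, 0.2826]
tcp_rot: [-3.141, 0.008, 0.001]
wrist_force: [0.4, -0.1, 0.2]
width: 0.399
grip_force: 0.0
```

Call:
move_arm:
  series: [3.4,-0.7,-3.4,-2,0,0,0,3.4,-0.7,-3.3,-2,0,0,0,3.4,-0.6,-3.4,-2,0,0,0,3.4,0,0,0,0,0,0,3.4,0,0,0,0,0,0]

```text
time: 38.7
tool_pos: [0.4619, -0.0011, 0.3409]
tcp_rot: [-3.141, -0.001, 0.002]
wrist_force: [-0.4, 1.0, -0.4]
width: 0.4
grip_force: 0.0
```

```bash
python3 - <<'E'
from h import *
c,im=snap("wrist","w14");h=cv2.cvtColor(im,cv2.COLOR_RGB2HSV).astype(int)
def blobs(cam,im,lo,hi):
    h=cv2.cvtColor(im,cv2.COLOR_RGB2HSV).astype(int)
    m=((h[...,0]<15)&(h[...,1]>150)&(h[...,2]>50)).astype(np.uint8);n,l,s,ce=cv2.connectedComponentsWithStats(m)
    for i in range(1,n):
        if lo<s[i][4]<hi:
            t=totray(onz(cam,ce[i],.021))*1000
            if abs(t[0])<115 and abs(t[1])<165: print(t.round().astype(int),s[i][4],end=" ")
    print()
blobs(c,im,60,900)
S,im=snap("side","s14");blobs(S,im,15,200)
T,im2=snap("top","t14");blobs(T,im2,15,150)
# has the hook region changed vs. before? tin bar expected across hook seat: colour along bar in side and top
for n,cc,i in [("side",S,im),("top",T,im2)]:
    for yy in (-.035,-.02,0,.02,.035):
        p=proj(cc,[st(-.088,yy,.287)[:3]])[0].round().astype(int)
        print(n,yy,p,cv2.cvtColor(i[p[1]:p[1]+1,p[0]:p[0]+1],cv2.COLOR_RGB2HSV)[0,0])
E
```

```text
[ 11 165] 242 [  57 -165] 373 [19 75] 340 [ 10 104] 342 [ 18 -98] 353 [-20 107] 336 [-15  70] 331 [-41 138] 331 [-32 -27] 299 [ -30 -164] 326 [-50 -98] 304 [ -78 -163] 361 [-88   6] 261 
[13 94] 39 [-24 112] 18 
[-41 138] 49 [-111  119] 22 
side -0.035 [146 202] [ 11 148  95]
side -0.02 [140 205] [ 11 146 115]
side 0 [131 209] [ 11 148 117]
side 0.02 [123 213] [ 12 151 118]
side 0.035 [116 217] [ 11 147 118]
top -0.035 [140 157] [ 11 193  94]
top -0.02 [134 156] [ 10 191 112]
top 0 [126 154] [ 10 188 115]
top 0.02 [119 152] [ 10 191 119]
top 0.035 [113 151] [ 10 188 118]
```

```bash
python3 - <<'E'
from h import *
T,im=snap("top");h=cv2.cvtColor(im,cv2.COLOR_RGB2HSV).astype(int)
m=((h[...,0]<15)&(h[...,1]>150)&(h[...,2]>50)).astype(np.uint8);m=cv2.morphologyEx(m,cv2.MORPH_CLOSE,np.ones((3,3)))
n,l,s,ce=cv2.connectedComponentsWithStats(m)
for i in range(1,n):
    p=onz(T,ce[i],.025)
    if s[i][4]>40 and .2<p[0]<.7 and -.5<p[1]<-.2: print((p[:2]-[.407,-.344]).round(3),s[i][2:])
st_=read_state();print(st_["time"],np.abs(st_["joint_vel"]).max())
E
```

```text
[0.001 0.052] [ 14  38 502]
[ 0.003 -0.047] [ 14  37 483]
38.9 0.004185383589919288
```

```bash
python3 -c "
from workcell import *
print(finish_job())"
```

```text
the job is handed in; nothing more can be done
None
```

I handed the job in at about 39 s: both mouldings are in the crate, the empty tin hangs on the hook, and all nine knobs lie in one layer on the tray (5 left, 2 middle, 2 right), though the shake came out uneven, so I moved two of them from the left bay to the right with the gripper; the verdict was not returned.

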